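Refit a bench air filter and hold its bayonet bowl at half-turn

TASK

Put the bench air filter together again: the short bronze element goes back into the empty pocket of the row of short spares, and the long one stands in the seat of the filter head. Then put the bowl over it with its two lugs through the gaps of the collar, press it down against its spring and turn it clockwise (seen from above) only half-way to the lock, from the single mark to the double mark 40 degrees on, and never so far that it clicks; there the line fills slowly. The valve's spring would turn the bowl back, so finish while still gripping it and holding it at that half-way mark, and leave the other tools on the bench alone.

Things in the scene. Friction and masses are not known exactly. Their poses are not given: they have to be found in the camera images.
- head: Filter head, fixed on the bench: round aluminium body 82 mm across on a steel plate 100 x 130 x 8 mm, a brass pipe union on its +y and -y sides (to 74 mm from the centre), a small gauge in front (-x, to 61 mm). Origin on its axis at bench height, z up. The two entry gaps of its collar lie on its own +x and -x sides.
- collar (a point): Centre of the collar's top, 52 mm above the bench; axes as the head's. Opening 53 mm across, 72 mm over the two gaps, which are 20 mm wide; ledge 5 mm thick. Marks on top: 1 line at each gap, 2 lines 40 degrees clockwise of it (half-way), 3 lines at 80 degrees (lock). Under the ledge a sprung ring meets the lugs 6.5 mm below this point: 3 N at first touch, then 0.9 N per mm, 7 mm travel.
- seat (a point): Centre of the floor of the element seat, on the axis of the head, 40 mm above the bench (12 mm below the collar top): a brass cup 27 mm wide inside, 8 mm deep, for the long element.
- valve_ring (a joint): Turn (rad) of the spring-return valve ring in the head, which the bowl's lugs push round: 0 = shut, grows as the bowl turns clockwise, about 0.17 behind the bowl: some 0.53 with the bowl half-way (40 degrees), 1.2 at the lock (80 degrees), where the lugs click up 2.5 mm into a recess. Return torque 0.09 N m at 0, 0.22 N m half-way: let go, the bowl turns back.
- bowl: Loose aluminium bowl, 200 g, 78 mm tall, open below, standing mouth down. Origin: centre of its lower rim, z up. Round skirt 49 mm across with lugs at its own +x and -x (12 mm wide, 62 mm over both, 2 to 7 mm above the rim), a dark ridge over each. Fit it with its x along the head's x, either way round; with the rim 36.5 to 39.5 mm above the bench the lugs are under the ledge and it can turn.
- bowl_grip (a point): Point on the bowl's axis 56 mm above its lower rim; axes as the bowl's. Here it is a hexagon, 42 mm across flats, reaching from 33 to 74 mm above the rim, with flats facing its own +y and -y and every 60 degrees on: grip it across two opposite flats.
- long_mid (a point): Centre of the long element: loose sintered bronze tube, 24 mm across, 60 mm long, 70 g, standing upright on the bench; z along it. Point half-way up (30 mm).
- short_mid (a point): Centre of the short element: the same bronze tube 24 mm across, but 40 mm long, 60 g, standing upright on the bench; z along it. Point half-way up (20 mm).
- short_gap (a point): Centre of the floor of the empty pocket in the row of short spares: round, 27.5 mm wide, 6 mm deep, floor 12 mm above the bench, mouth 18 mm. The row is a fixed wooden strip 44 x 128 x 18 mm with three pockets 40 mm apart along its y; the empty one is the last at its -y end, the others hold fixed 40 mm elements. Axes of the strip.
- long_gap (a point): The like empty pocket of the other strip, the row of long spares (two fixed 60 mm elements); it stays empty. Axes of its strip, which is otherwise the same.
- spanner: Combination spanner, 220 mm long, lying on the bench: a bystander.
- tape: Tape measure, 37 x 81 x 62 mm, standing on the bench: a bystander.
- bit_case: Grey bit case, 55 x 74 x 38 mm: a bystander.
Things that resemble listed ones, but are neither listed nor needed, are in the scene too. What is shaped like the part that bears long_mid but pink or red is not meant.

How it is judged:
By the outcome, as a careful person would: the job done as asked, in the order asked, and still so for the second after the job is handed in, while the arm keeps its last pose, push and grip.
It also fails if it takes over 58 s, if anything falls off the work surface, if the arm or the gripper's body presses on something with over 40 N, if the wrist force passes 120 N, or if a joint passes its speed limit or range.

ROBOT

A 6-joint arm with a two-finger parallel gripper is mounted at the origin on a cart in front of the work surface, level with it; the furniture and walls round the work are solid. World frame = base frame: x ahead of the robot, y to its left, z up, the work surface at z = 0. Lengths are in m, angles in rad, forces in N, time in s.
With the tool pointing down it reaches from about 0.35 to 0.875 m from the base axis. Payload 4.2 kg.
Tool frame: the origin (TCP) lies at the very end of the fingers, on their centre line; the grasp point (between the pads) lies 19 mm behind it (tcp_to_grasp is the distance from the TCP to the grasp point, in m); z points along the fingers, y is the line along which they close (so a half turn about z gives the same grasp; the last joint's range is limited). The gripper opens to 85 mm and grips with 20 to 120 N. Pads are 22 mm wide; open, the fingers measure 114 mm over their backs; the gripper's body (76 mm by 85 mm) begins 54 mm behind the grasp point. The pads swing forward as they close: fully open they stand 13 mm farther back than shut.
Start: joints at [1.552, 0.385, 0.008, 0, -1.194, -0.259], TCP at [0.171, 0.601, 0.204] pointing down, gripper open.
Joint ranges: [-3.14, 3.14], [-1.21, 2.06], [-1.07, 1.41], [-3.16, 2.05], [-2.99, -0.16], [-3.1, 3.1]. Speed limits (rad/s): [2.79, 2.79, 3.14, 3.14, 3.14, 3.14].

INTERFACE

Orientations are given as a unit quaternion [w, x, y, z].
In Python, from plant import state, snapshot, sign_off, tcp_to_grasp gives the robot as it stands.
- The arm moves only by the tool apply_moves, never from a script. Its argument "motion" is a list that holds one entry, the list of rows, each a list of 5 numbers: the shift along the world's x, y, z in cm, then the turn about the world's z in rad, then the gripper command: -1 is shut, 1 is fully open, values between are in proportion. In form: [[[dx, dy, dz, twist, gripper], ...]]. A call has 1 to 20 rows; each row shifts and turns the commanded pose from where the row before left it; what a row does not reach is not made up. A row lasts 1/10 s, in which the tool goes at most 50 mm and 8.59 degrees, less where a joint would pass 70% of its speed; a pose out of reach is approached as far as the arm can. A call with a gripper value outside its range is refused whole. The fingers move at their own pace and stop on an object; "squeeze" is the grip in N (left out, the last holds). Time passes only in rows, so rows that do not move let the fingers close. It gives the time, the measured TCP pose, the force, the opening and the grip force at its end, in the units of the state.
- state(): the state, without advancing time (a new reading comes with each control period).
- snapshot(name): name is "scene" or "top"; returns a dict with "color" (384x512x3 uint8, red, green, blue), "range_z" (384x512 float32, m along the optical axis (not along the pixel's ray), 0 where there is no reading), "camera_matrix" (3x3 intrinsics, pixels), "k1" (the pictures are not rectified: a ray, as slopes to the right and down, at radius r is drawn at 1 + k1 r^2 times it, then the intrinsics apply), "rvec" (rotation vector, rad) and "tvec" (3), from world to camera coordinates, as OpenCV has them. Camera axes: x right, y down, z forward; pixel columns grow to the right and rows downward; lengths in m; the calibration is good to about 2 mm. A picture is of the moment at which its call begins.
- sign_off(): hands the job in; it is judged then, once.
The state is a dict: "time_s": time; "joints": joint angles; "qvel": joint speeds; "joint_torque": joint torques, N m; "position": TCP position; "tcp_rot": TCP orientation; "contact_force": force on the tool from outside, world axes, zero at the start; "wrist_torque": the same for the moment, N m; "finger_gap": finger opening in m; "grasp_force": force on a finger pad.
Only numpy, scipy, OpenCV 4.12 (cv2) and the standard library are available. Lean on these libraries where they do the work, as an engineer would, in place of code of your own. Each camera call takes 0.05 s, during which the arm holds its last target. There are 200 camera calls.

## Working session

There is one attempt and no reset: what is moved stays moved. The work goes in short steps, Python scripts to look and compute and a tool call to move; the robot and the scene stay as the last step left them, time stands still between calls to the robot, and variables do not carry over. Pictures are saved under pics/ and viewed, at most 10 in all, crops included, and the job is handed in when it is done.

Besides the shell and the picture viewer there is one more tool, called as name([rows], argument=value, ...), one row to a line, values as JSON. apply_moves: Moves the arm, as the interface text tells. Its arguments: {"type":"object","properties":{"motion":{"type":"array"},"squeeze":{"type":"number"}},"required":["motion"]}

```bash
mkdir -p pics; cat > h.py <<'E'
import numpy as np,cv2
from plant import state,snapshot,sign_off,tcp_to_grasp
def snap(name):
    s=snapshot(name); np.savez('last_%s.npz'%name,**s); return s
def load(name): return dict(np.load('last_%s.npz'%name))
def rays(s,uv):
    K=s['camera_matrix'];uv=np.atleast_2d(np.array(uv,float))
    d=cv2.undistortPoints(uv[:,None],K,np.array([float(s['k1']),0,0,0,0]))[:,0]
    R=cv2.Rodrigues(s['rvec'])[0];t=s['tvec'].ravel()
    return -R.T@t,np.c_[d,np.ones(len(d))]@R,R
def atz(s,uv,z):
    c,d,_=rays(s,uv); z=np.broadcast_to(z,len(d)); return c+d*((z-c[2])/d[:,2])[:,None]
def deep(s,uv):
    c,d,_=rays(s,uv); u=np.atleast_2d(uv).astype(int); return c+d*s['range_z'][u[:,1],u[:,0]][:,None]
def cloud(s):
    v,u=np.mgrid[:384,:512]; uv=np.c_[u.ravel(),v.ravel()]
    c,d,_=rays(s,uv); return (c+d*s['range_z'].ravel()[:,None]).reshape(384,512,3)
def proj(s,P): return cv2.projectPoints(np.atleast_2d(np.array(P,float)),s['rvec'],s['tvec'],s['camera_matrix'],np.array([float(s['k1']),0,0,0,0]))[0][:,0]
def crop(s,f,x0,y0,x1,y1,k):
    cv2.imwrite(f,cv2.resize(s['color'][y0:y1,x0:x1,::-1],None,fx=k,fy=k,interpolation=cv2.INTER_CUBIC))
E
python3 - <<'E'
from h import *
for n in('scene','top'):
    s=snap(n); crop(s,f'pics/{n}0.png',0,0,512,384,1.56); print(n,rays(s,[256,192])[:2],s['k1'],s['camera_matrix'][0])
print(state(),tcp_to_grasp)
E
```

```text
scene (array([-0.20734763, -0.52676923,  0.82258214]), array([[ 0.6598911 ,  0.39685573, -0.63806766]])) -0.04386710101670076 [456.00506198   0.         254.33202118]
top (array([ 0.42556457, -0.05513239,  1.10466716]), array([[ 0.13712671, -0.00566404, -0.99062336]])) 0.02031026348932767 [369.16109872   0.         255.07215174]
{'time_s': 0.1, 'joints': array([ 1.55159490e+00,  3.85504438e-01,  6.76666165e-03, -3.98860875e-04,
       -1.19401954e+00, -2.58633211e-01]), 'qvel': array([-5.41699043e-04, -1.37963649e-03,  4.50144104e-03,  2.85319658e-04,
       -7.48079781e-04, -8.07585053e-05]), 'joint_torque': array([-6.90311390e-04, -3.93323815e+01,  1.88926756e+01,  4.19789985e+00,
       -2.62242487e-03,  5.85077885e-06]), 'position': array([0.1712404 , 0.60048671, 0.20272307]), 'tcp_rot': array([ 9.95613533e-04,  9.90355816e-01, -1.38543722e-01, -6.69422964e-05]), 'contact_force': array([0.22487986, 0.81875622, 0.25954908]), 'wrist_torque': array([-0.03963814, -0.02592467, -0.02803032]), 'grasp_force': 0.0, 'finger_gap': 0.08551440176041836} 0.0187
```

View pics/scene0.png

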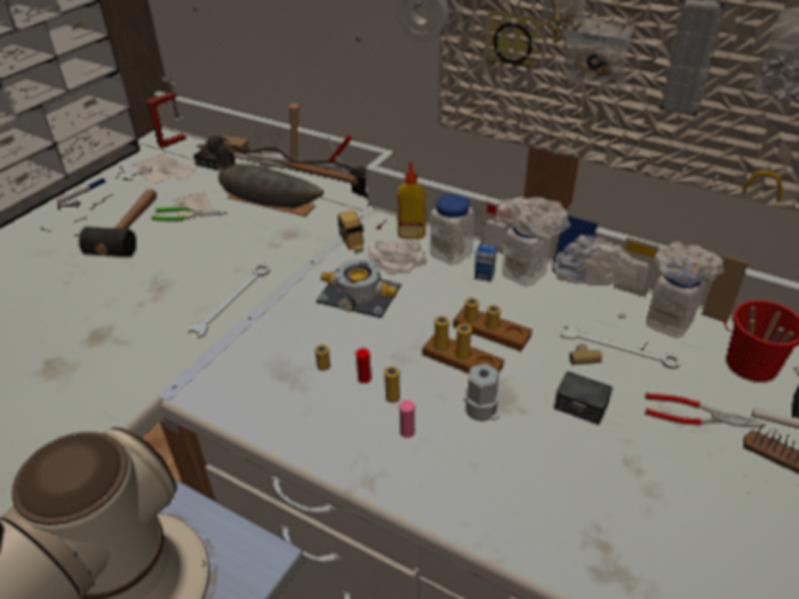

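View pics/top0.png

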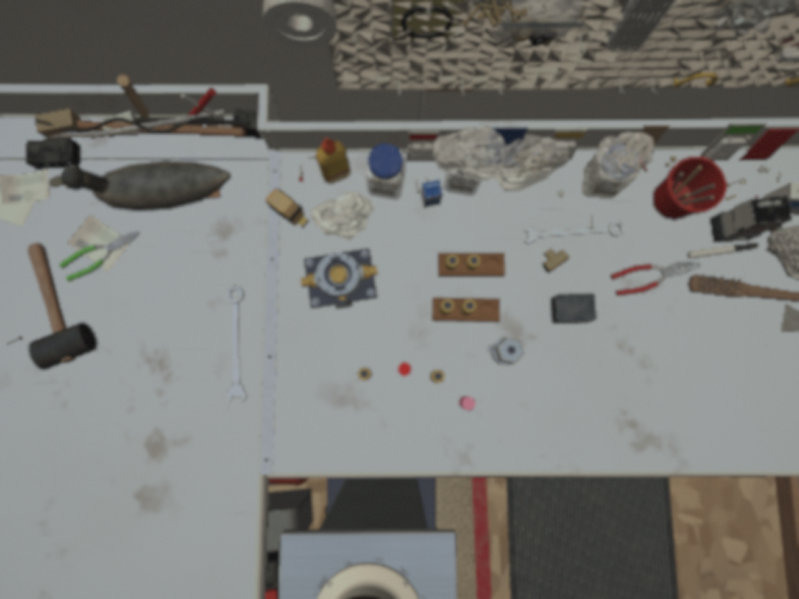

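The pictures show, in top-view pixels at 1.56x: head (338,277), short tube (365,374), long bronze (437,377), red decoy (404,369), pink decoy (468,403), bowl (510,350), strips (471,264) and (465,310). Which strip is which gets settled by element height.

```bash
cat > meas.py <<'E'
from h import *
s=load('top'); C=cloud(s)
def blob(x,y,r,zlo,zhi):
    m=(np.hypot(C[...,0]-x,C[...,1]-y)<r)&(C[...,2]>zlo)&(C[...,2]<zhi); return C[m]
k=1.56
for n,p in dict(head=(338,277),short=(365,374),long=(437,377),red=(404,369),pink=(468,403),bowl=(510,350),sF1=(452,262),sF2=(474,262),sN1=(447,307),sN2=(469,307),gF=(495,265),gN=(490,310)).items():
    P=deep(s,np.array(p)/k)[0]
    B=blob(P[0],P[1],.035,.005,.3); zt=np.percentile(B[:,2],95) if len(B) else 0
    T=blob(P[0],P[1],.035,zt-.008,zt+.01)
    print(n,P.round(4),'top',zt.round(4),len(T),((T[:,:2].max(0)+T[:,:2].min(0))/2).round(4),T[:,:2].mean(0).round(4))
print('bench',np.median(deep(s,[[300,250],[220,260],[180,240]])[:,2]))
crop(s,'pics/t1.png',186,150,346,270,5)
E
python3 meas.py
```

```text
head [0.6161 0.0536 0.0405] top 0.0537 208 [0.6153 0.0529] [0.6115 0.0544]
short [0.4358 0.0025 0.039 ] top 0.0419 53 [0.4365 0.0039] [0.4367 0.0037]
long [ 0.4295 -0.1278  0.059 ] top 0.0638 55 [ 0.4313 -0.1289] [ 0.4314 -0.1294]
red [ 0.4441 -0.0687  0.0567] top 0.0631 55 [ 0.4456 -0.0702] [ 0.4447 -0.0701]
pink [ 0.3835 -0.1821  0.0609] top 0.0629 56 [ 0.383  -0.1827] [ 0.3832 -0.1829]
bowl [ 0.4761 -0.2565  0.0798] top 0.081 198 [ 0.4773 -0.2578] [ 0.4768 -0.2584]
sF1 [ 0.6413 -0.1597  0.0519] top 0.0535 63 [ 0.6447 -0.1707] [ 0.6445 -0.165 ]
sF2 [ 0.6416 -0.201   0.0497] top 0.0528 63 [ 0.6444 -0.1883] [ 0.6441 -0.1955]
sN1 [ 0.5545 -0.1471  0.0712] top 0.0732 67 [ 0.5581 -0.1584] [ 0.5578 -0.1525]
sN2 [ 0.5542 -0.1868  0.0719] top 0.0736 75 [ 0.5569 -0.1767] [ 0.5568 -0.1814]
gF [ 0.6435 -0.2469  0.0103] top 0.0209 200 [ 0.6447 -0.239 ] [ 0.6446 -0.2397]
gN [ 0.5554 -0.234   0.0143] top 0.0208 209 [ 0.5573 -0.2259] [ 0.5566 -0.228 ]
bench 0.0012073327726556116
```

View pics/t1.png

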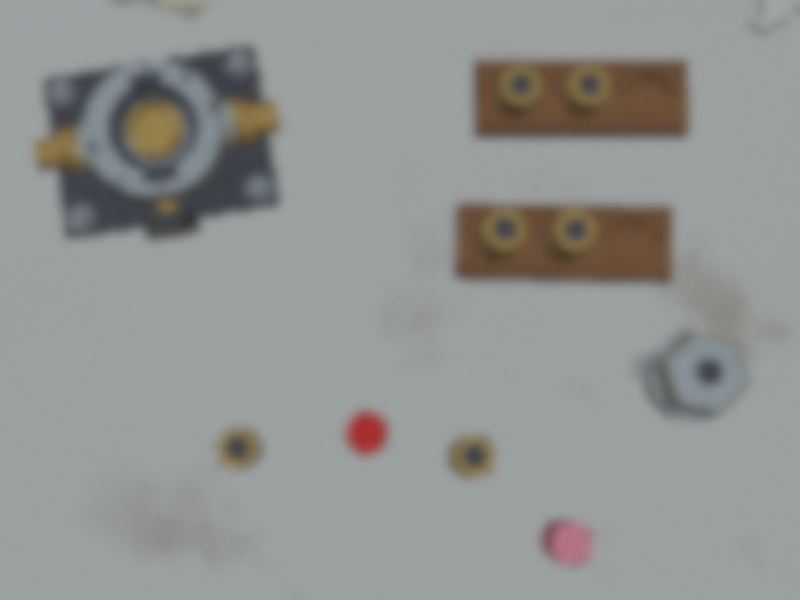

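The far strip's elements top out at about 52 mm, so it is the short spares with its pocket at crop pixel (655,85). The near strip, at about 72 mm, is the long spares. Short element: (238,447), 40 mm tall. Long bronze: (472,455), 60 mm tall. (366,433) and (568,542) are the red and pink decoys. Next I'll fit outlines in both cameras and confirm with one enlarged scene crop.

```bash
cat > fit.py <<'E'
from h import *
from scipy.optimize import minimize
def cyl(r,z0,z1,x=0,y=0,n=40,ph=0):
    a=np.linspace(0,2*np.pi,n,endpoint=False)+ph
    return np.vstack([np.c_[x+r*np.cos(a),y+r*np.sin(a),np.full(n,z)] for z in(z0,z1)])
def box(x0,x1,y0,y1,z0,z1): return np.array([[x,y,z] for x in(x0,x1) for y in(y0,y1) for z in(z0,z1)],float)
M={}
M['short']=[cyl(.012,0,.04)]; M['long']=[cyl(.012,0,.06)]
strip=lambda h:[box(-.022,.022,-.024,.104,0,.018)]+[cyl(.012,.012,.012+h,0,y) for y in(.04,.08)]
M['sshort']=strip(.04); M['slong']=strip(.06)
M['head']=[box(-.05,.05,-.065,.065,0,.008),cyl(.041,0,.052)]
hexr=.021/np.cos(np.pi/6)
M['bowl']=[cyl(.0245,0,.033),cyl(hexr,.033,.074,n=6),cyl(.019,.033,.078),box(-.031,.031,-.006,.006,.002,.007)]
def silh(s,parts,p,x0,y0,w,h,k=4):
    m=np.zeros((h*k,w*k),np.uint8);c,sn=np.cos(p[2]),np.sin(p[2]);R=np.array([[c,-sn,0],[sn,c,0],[0,0,1]])
    for P in parts:
        q=(proj(s,P@R.T+[p[0],p[1],0])-[x0-.5,y0-.5])*k-.5
        cv2.fillConvexPoly(m,np.round(cv2.convexHull(q.astype(np.float32))*16).astype(np.int32),255,shift=4)
    m=cv2.resize(m.astype(np.float32)/255,(w,h),interpolation=cv2.INTER_AREA)
    return cv2.GaussianBlur(m,(0,0),1.0)
def fit(s,name,p0,rot=True,ignore=[],pad=6):
    parts=M[name];c,sn=np.cos(p0[2]),np.sin(p0[2]);R=np.array([[c,-sn,0],[sn,c,0],[0,0,1]])
    q=proj(s,np.vstack(parts+ignore)@R.T+[p0[0],p0[1],0])
    x0,y0=(q.min(0)-pad).astype(int);x1,y1=(q.max(0)+pad).astype(int);w,h=x1-x0,y1-y0
    I=s['color'][y0:y1,x0:x1].astype(np.float32)
    S0=silh(s,parts,p0,x0,y0,w,h)
    if ignore: ig=silh(s,ignore,p0,x0,y0,w,h)>.05
    else: ig=np.zeros((h,w),bool)
    bg=np.median(I[(S0<.01)&~ig],0); d=np.linalg.norm(I-bg,axis=2)
    T=np.median(d[S0>.9]); f=np.clip(d/T,0,1)
    f[(d<.15*T)]=0
    def cost(v):
        S=silh(s,parts,[v[0]/100,v[1]/100,v[2]/10 if rot else p0[2]],x0,y0,w,h); return ((S-f)**2)[~ig].sum()
    v0=np.array([p0[0]*100,p0[1]*100]+([p0[2]*10] if rot else []))
    sx=np.vstack([v0]+[v0+e*(.5 if i<2 else .7) for i,e in enumerate(np.eye(len(v0)))])
    r=minimize(cost,v0,method='Nelder-Mead',options=dict(initial_simplex=sx,xatol=.002,fatol=1e-4))
    return np.r_[r.x[:2]/100,r.x[2]/10 if rot else p0[2]],r.fun
E
python3 - <<'E'
from fit import *
un=[box(-.018,.018,-.08,-.055,0,.04),box(-.018,.018,.055,.08,0,.04),box(-.066,-.045,-.022,.022,0,.05)]
for n,p,rot,ig in [('short',(.436,.004,0),0,[]),('long',(.431,-.129,0),0,[]),('sshort',(.644,-.245,0),1,[]),('slong',(.557,-.235,0),1,[]),('head',(.615,.053,.12),1,un)]:
    for c in('top','scene'):
        r=fit(load(c),n,p,rot,ig); print(n,c,r[0].round(4),round(float(r[1]),2))
for c in('top','scene'):
    rs=[fit(load(c),'bowl',(.477,-.258,a)) for a in np.arange(-90,90,15)*np.pi/180]
    for r in sorted(rs,key=lambda r:r[1])[:6]: print('bowl',c,r[0].round(4),np.degrees(r[0][2]).round(1),round(float(r[1]),2))
s=load('scene'); crop(s,'pics/s1.png',195,205,340,290,5.5)
E
```

```text
short top [0.4372 0.0048 0.    ] 1.41
short scene [0.436 0.009 0.   ] 6.45
long top [ 0.4323 -0.1284  0.    ] 1.31
long scene [ 0.43   -0.1254  0.    ] 25.26
sshort top [ 0.6448 -0.2395 -0.0058] 4.69
sshort scene [ 0.644  -0.2362  0.0365] 379.49
slong top [ 0.5568 -0.2267 -0.0203] 8.47
slong scene [ 0.5573 -0.2231 -0.0098] 783.33
head top [0.621  0.0536 0.1617] 93.43
head scene [0.6197 0.0543 0.1421] 146.96
bowl top [ 0.4779 -0.2584 -1.803 ] -103.3 55.35
bowl top [ 0.4777 -0.2585  1.2981] 74.4 59.48
bowl top [ 0.4775 -0.2582  1.317 ] 75.5 59.88
bowl top [ 0.4775 -0.258   1.2783] 73.2 63.46
bowl top [ 0.4787 -0.2583 -0.7619] -43.7 63.74
bowl top [ 0.4793 -0.2581 -0.5255] -30.1 64.07
bowl scene [ 0.493  -0.2473  0.941 ] 53.9 295.86
bowl scene [ 0.4932 -0.2478  0.2336] 13.4 296.67
bowl scene [ 0.4921 -0.2481  0.1296] 7.4 297.52
bowl scene [ 0.4932 -0.248  -0.3291] -18.9 298.6
bowl scene [ 0.49   -0.2486  0.5986] 34.3 298.63
bowl scene [ 0.4932 -0.2477 -0.1813] -10.4 306.59
```

View pics/s1.png

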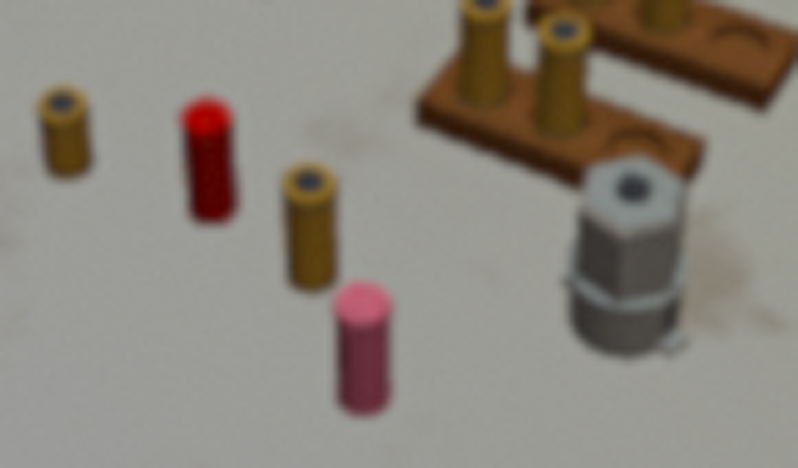

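The scene crop shows the short bronze at (65,130), the long bronze at (310,225), red and pink decoys at (208,160) and (362,350), and the bowl at (628,260) with one lug at lower right (672,343). Now head yaw from the plate corners, and the bowl's lug direction.

```bash
python3 - <<'E'
from h import *
s=load('top'); f=lambda p:np.array([186,150])+np.array(p,float)/5-.4
c=atz(s,f([(45,78),(255,45),(278,203),(65,238)]),.008)[:,:2]
print('head corners',c.round(4).tolist(),c.mean(0))
for i in range(4):
    d=c[(i+1)%4]-c[i]; print(np.linalg.norm(d).round(4),np.degrees(np.arctan2(d[1],d[0])).round(1))
print('collar',atz(s,f([(152,128)]),.052),'gauge',atz(s,f([(170,232)]),.02),'unions',atz(s,f([(38,150),(278,118)]),.026))
print('lug top',atz(s,f([(637,368)]),.0045))
h=f([(663,377),(690,333),(737,335),(748,372),(727,408),(683,412)]);H=atz(s,h,.074)[:,:2];cc=H.mean(0);print('hex',cc,np.linalg.norm(H-cc,axis=1).round(4),np.degrees(np.arctan2(*(H-cc).T[::-1])).round(1))
s=load('scene'); g=lambda p:np.array([195,205])+np.array(p,float)/5.5-.4
print('lug scene',atz(s,g([(676,343)]),.0045),'rim low',atz(s,g([(622,354)]),0))
h=g([(584,203),(590,180),(632,155),(686,178),(686,212),(634,234)]);H=atz(s,h,.074)[:,:2];cc=H.mean(0);print('hex',cc,np.linalg.norm(H-cc,axis=1).round(4),np.degrees(np.arctan2(*(H-cc).T[::-1])).round(1))
E
```

```text
head corners [[0.6603, 0.1241], [0.6802, -0.0031], [0.5831, -0.017], [0.5626, 0.1103]] [0.62154856 0.05357296]
0.1287 -81.1
0.0981 -171.8
0.129 99.1
0.0987 8.0
collar [[0.62104371 0.05442472 0.052     ]] gauge [[0.56434869 0.04647854 0.02      ]] unions [[ 0.6129737   0.12446842  0.026     ]
 [ 0.63152099 -0.01766146  0.026     ]]
lug top [[ 0.48341876 -0.23010423  0.0045    ]]
hex [ 0.47693606 -0.25842636] [0.0252 0.024  0.0269 0.0222 0.0218 0.0261] [  95.1   22.7  -39.   -89.2 -153.3  145.9]
lug scene [[ 0.46945937 -0.28231581  0.0045    ]] rim low [[ 4.56438088e-01 -2.63381058e-01 -1.11022302e-16]]
hex [ 0.4782142  -0.25490367] [0.0222 0.0199 0.0225 0.0235 0.0227 0.0231] [ 133.2   95.8   28.4  -38.8  -89.2 -156.4]
```

apply_moves([
  [[1.9,-4.25,0,0.02,0.1],[1.9,-4.25,0,0.02,0.1],[1.9,-4.25,0,0.02,0.1],[1.9,-4.25,0,0.02,0.1],[1.9,-4.25,0,0.02,0.1],[1.9,-4.25,0,0.02,0.1],[1.9,-4.25,0,0.02,0.1],[1.9,-4.25,0,0.02,0.1],[1.9,-4.25,0,0.02,0.1],[1.9,-4.25,0,0.02,0.1],[1.9,-4.25,0,0.02,0.1],[1.9,-4.25,0,0.02,0.1],[1.9,-4.25,0,0.02,0.1],[1.9,-4.25,0,0.02,0.1],[0,0,-5,0,0.1],[0,0,-5,0,0.1],[0,0,0,0,0.1],[0,0,0,0,0.1]],
], squeeze=20)

```text
time_s: 1.9
position: [0.4377, 0.0059, 0.1042]
tcp_rot: [0.001, 1.0, 0.002, -0.0]
contact_force: [0.2, -0.1, 1.0]
finger_gap: 0.0473
grasp_force: 0.0
```

apply_moves([
  [[0,0,-4,0,0.1],[0,0,-3,0,0.1],[0,0,-2.4,0,0.1],[0,0,0,0,0.1],[0,0,0,0,-0.6],[0,0,0,0,-0.6],[0,0,0,0,-0.6],[0,0,0,0,-0.6],[0,0,0,0,-0.6],[0,0,0,0,-0.6]],
], squeeze=20)

```text
time_s: 2.9
position: [0.44, 0.0068, 0.0125]
tcp_rot: [-0.001, 1.0, 0.002, 0.003]
contact_force: [-0.3, -0.9, 5.1]
finger_gap: 0.0171
grasp_force: 3.8
```

```bash
python3 - <<'E'
from h import *
s=snap('scene'); print(state()); crop(s,'pics/s2.png',160,150,300,255,5.5)
E
```

```text
{'time_s': 2.95, 'joints': array([ 0.38778642,  0.33062402, -0.67966631,  0.00152302, -0.55412585,
        1.18525052]), 'qvel': array([-0.00203076, -0.00037991, -0.00140399, -0.00068144, -0.00035214,
        0.00054542]), 'joint_torque': array([ 3.39835100e-01, -2.61603874e+01,  9.76333559e+00,  1.86481655e+00,
        1.10198676e-01, -5.09023725e-03]), 'position': array([0.43999164, 0.00682473, 0.01248231]), 'tcp_rot': array([-8.29949307e-04,  9.99993270e-01,  1.76657634e-03,  3.10643373e-03]), 'contact_force': array([-0.67197056, -0.19176803,  4.45268947]), 'wrist_torque': array([-0.24190216,  0.00958585,  0.03199314]), 'grasp_force': 3.7982250957273322, 'finger_gap': 0.017240721289855685}
```

View pics/s2.png

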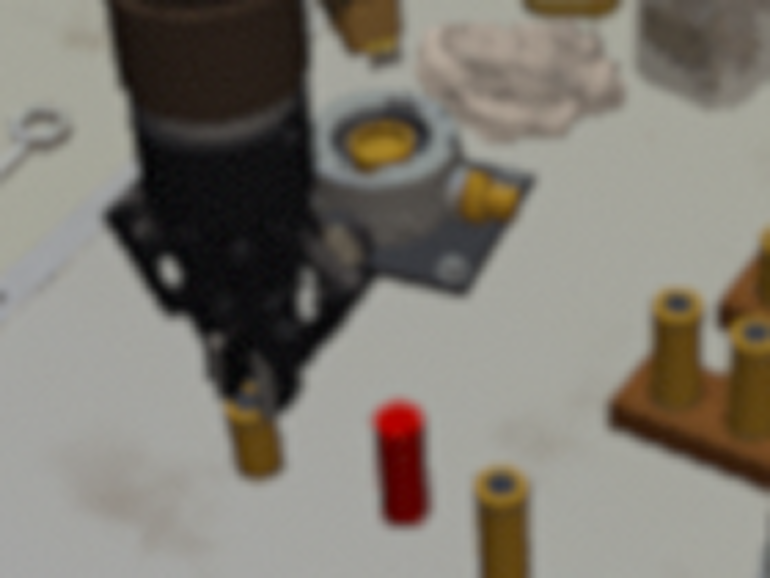

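The fingers stopped at the commanded 17 mm with the element in front of them (-x side), leaning slightly, at (255,445). I'll back off, open, and measure again.

apply_moves([
  [[0,0,0,0,-0.3],[0,0,0,0,0.0],[0,0,0,0,0.1],[0,0,2,0,0.1],[0,0,4,0,0.1],[2,0,4,0,0.1],[4,0,0,0,0.1],[4,0,0,0,0.1],[0,0,0,0,0.1],[0,0,0,0,0.1]],
])

```text
time_s: 3.95
position: [0.5369, 0.0059, 0.1088]
tcp_rot: [0.0, 1.0, 0.001, -0.001]
contact_force: [-0.9, -0.5, -0.8]
finger_gap: 0.0471
grasp_force: 0.0
```

```bash
python3 - <<'E'
from fit import *
s=snap('scene');t=snap('top');st=state();print(st['position'],st['contact_force'],st['finger_gap'])
for n,c in(('scene',s),('top',t)):
    print(n,fit(c,'short',(.43,.006,0),0))
a=cv2.resize(s['color'][215:275,170:300,::-1],None,fx=5,fy=5,interpolation=2);b=cv2.resize(t['color'][170:260,180:310,::-1],None,fx=5,fy=5,interpolation=2)
cv2.imwrite('pics/b1.png',np.vstack([a,b])[:600] if 0 else cv2.resize(np.vstack([a,b]),None,fx=.78,fy=.78))
E
```

```text
[0.53589573 0.00579698 0.1091387 ] [-0.22423842  0.06647875 -0.13154544] 0.04703953795079721
scene (array([0.43546196, 0.00894434, 0.        ]), np.float64(7.7465620040893555))
top (array([0.43722613, 0.00503164, 0.        ]), np.float64(1.3966703414916992))
```

View pics/b1.png

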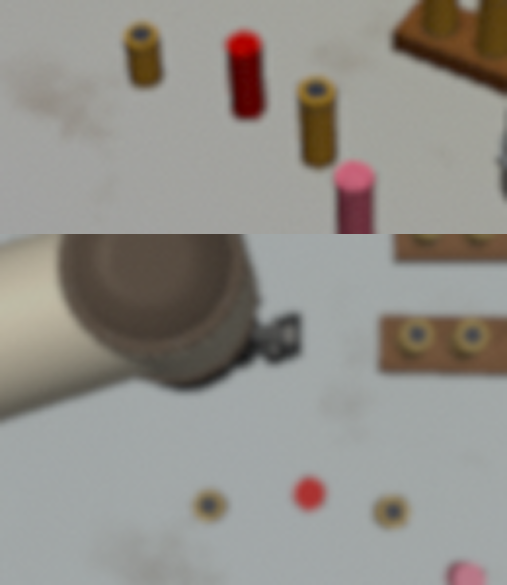

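```bash
python3 - <<'E'
from h import *
from scipy.spatial.transform import Rotation as R
st=state();p=st['position'];q=st['tcp_rot'];Rm=R.from_quat(np.r_[q[1:],q[0]]).as_matrix();print(Rm.round(3))
P=np.array([p,p-.0187*Rm[:,2],p+.0235*Rm[:,1],p-.0235*Rm[:,1],p-.15*Rm[:,2]])
for n in('scene','top'): print(n,proj(load(n),P).round(1).tolist())
s=load('scene');t=load('top')
q=proj(s,p)[0].astype(int);r=proj(t,p)[0].astype(int)
a=[cv2.resize(i['color'][c[1]-40:c[1]+35,c[0]-32:c[0]+32,::-1],None,fx=6,fy=6,interpolation=2) for i,c in((s,q),(t,r))]
print(q,r); cv2.imwrite('pics/b2.png',np.hstack(a))
C=cloud(s); 
m=(np.abs(C-p).max(2)<.06); D=C[m];D=D[D[:,2]<p[2]+.03]; print(D.min(0),D.max(0),np.median(D,0))
E
```

```text
[[ 1.     0.002 -0.002]
 [ 0.002 -1.    -0.   ]
 [-0.002  0.    -1.   ]]
scene [[226.8, 180.1], [226.3, 174.3], [234.6, 182.9], [219.0, 177.4], [222.8, 129.4]]
top [[231.5, 202.2], [231.1, 201.4], [240.2, 202.1], [222.8, 202.2], [227.5, 194.9]]
[226 180] [231 202]
[0.57697491 0.02341771 0.04986643] [0.59554477 0.06486789 0.05768745] [0.58532933 0.04380091 0.05334796]
```

View pics/b2.png

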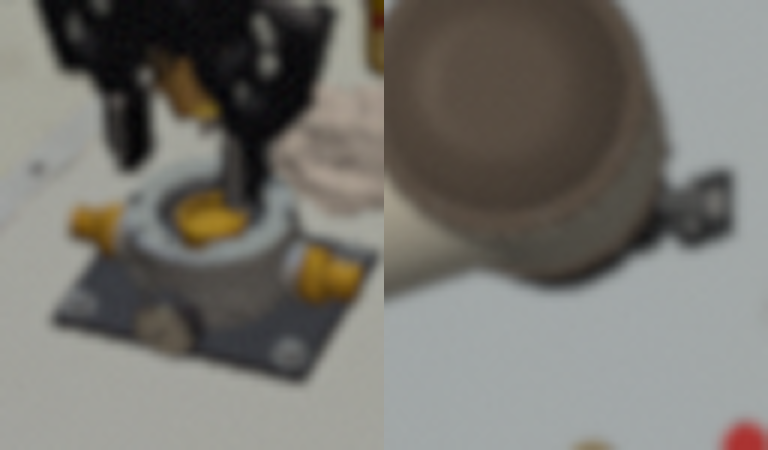

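```bash
python3 - <<'E'
from h import *
s=load('scene');C=cloud(s);p=state()['position']
# dark finger pixels, with depth, near hand
g=s['color'].max(2)
for u0,u1 in((208,224),(226,244)):
    m=np.zeros(g.shape,bool);m[140:182,u0:u1]=True
    m&=(C[...,2]>.08)&(C[...,0]>.4)&(C[...,0]<.65)&(C[...,2]<.2)
    v,u=np.nonzero(m); D=C[m]
    for z in(.10,.11,.12,.13,.14,.15):
        k=np.abs(D[:,2]-z)<.005
        if k.any(): print((u0,u1),z,k.sum(),D[k].min(0).round(3),np.median(D[k],0).round(4),D[k].max(0).round(3))
t=load('top');C=cloud(t);m=(C[...,2]>.09)&(C[...,2]<.2)&(np.hypot(C[...,0]-p[0],C[...,1]-p[1])<.09);D=C[m];print('top',len(D),D.min(0),np.median(D,0),D.max(0))
for z in(.1,.12,.14,.16,.18): 
    k=np.abs(D[:,2]-z)<.01
    if k.any(): print(z,k.sum(),D[k].min(0).round(3),np.median(D[k],0).round(3),D[k].max(0).round(3))
E
```

```text
(208, 224) 0.14 8 [0.525 0.031 0.14 ] [0.5369 0.0325 0.1434] [0.543 0.034 0.145]
(208, 224) 0.15 23 [0.525 0.03  0.145] [0.5306 0.0318 0.1499] [0.545 0.043 0.154]
(226, 244) 0.14 2 [ 0.527 -0.021  0.142] [ 0.5289 -0.0209  0.1431] [ 0.53  -0.021  0.144]
(226, 244) 0.15 21 [ 0.523 -0.03   0.145] [ 0.5281 -0.0228  0.1506] [ 0.541 -0.015  0.155]
top 24 [ 0.5242955  -0.04775033  0.18417344] [ 0.53011762 -0.03783479  0.19193401] [ 0.53647407 -0.02771536  0.1974793 ]
0.18 8 [ 0.525 -0.043  0.184] [ 0.526 -0.033  0.186] [ 0.53  -0.028  0.188]
```

Depth puts the fingertips about 28 mm above the reported TCP, with x and y correct. So the first close happened right at the element's rim, and the element still stands at (0.437, 0.005). I'll descend lower and watch the force.

apply_moves([
  [[-4,0,0,0,0.1],[-4,0,0,0,0.1],[-2,0,-2,0,0.1],[0,0,-4,0,0.1],[0,0,-3,0,0.1],[0,0,-1,0,0.1],[0,0,-1,0,0.1],[0,0,-0.6,0,0.1],[0,0,-0.4,0,0.1],[0,0,0,0,0.1],[0,0,0,0,0.1]],
])

```text
time_s: 5.15
position: [0.4379, 0.0062, -0.0098]
tcp_rot: [-0.0, 1.0, 0.001, 0.001]
contact_force: [1.1, -1.4, 0.1]
finger_gap: 0.0468
grasp_force: 0.0
```

apply_moves([
  [[0,0,-0.5,0,0.1],[0,0,0,0,0.0],[0,0,0,0,-0.3],[0,0,0,0,-0.7],[0,0,0,0,-0.7],[0,0,0,0,-0.7],[0,0,0,0,-0.7],[0,0,0,0,-0.7]],
])

```text
time_s: 5.95
position: [0.4375, 0.006, -0.0152]
tcp_rot: [-0.0, 1.0, 0.001, 0.0]
contact_force: [-0.5, -0.4, 1.6]
finger_gap: 0.0226
grasp_force: 20.7
```

apply_moves([
  [[0,0,0,0,-0.3],[0,0,0,0,0.0],[0,0,0,-0.143,0.1],[0,0,0,-0.143,0.1],[0,0,0,-0.143,0.1],[0,0,0,-0.143,0.1],[0,0,0,-0.143,0.1],[0,0,0,-0.143,0.1],[0,0,0,-0.143,0.1],[0,0,0,-0.143,0.1],[0,0,0,-0.143,0.1],[0,0,0,-0.143,0.1],[0,0,0,-0.143,0.1],[0,0,0,0,-0.2],[0,0,0,0,-0.7],[0,0,0,0,-0.7],[0,0,0,0,-0.7],[0,0,0,0,-0.7],[0,0,0,0,-0.7]],
], squeeze=25)

```text
time_s: 7.85
position: [0.4373, 0.006, -0.0153]
tcp_rot: [0.0, 0.707, -0.707, -0.0]
contact_force: [0.6, 0.5, 0.8]
finger_gap: 0.0224
grasp_force: 25.1
```

apply_moves([
  [[0,0,0,0,-0.3],[0,0,0,0,0.0],[0,0,2,0,0.1],[0,0,5,0,0.1],[4,0,2,0,0.1],[5,0,0,0,0.1],[0,0,0,0,0.1]],
])

```text
time_s: 8.55
position: [0.534, 0.0068, 0.0758]
tcp_rot: [-0.003, 0.707, -0.707, 0.002]
contact_force: [-0.6, 1.1, -0.3]
finger_gap: 0.0467
grasp_force: 0.0
```

```bash
python3 - <<'E'
from fit import *
t=snap('top');s=snap('scene');print(state()['position'])
print(fit(t,'short',(.437,.006,0),0),fit(s,'short',(.436,.009,0),0),fit(t,'long',(.432,-.129,0),0))
# strip pocket fit again, with finer starts
print(fit(t,'sshort',(.646,-.238,.01)))
for x0 in((.618,.05,.14),(.624,.057,.16)): print(fit(t,'head',x0,True,[box(-.018,.018,-.08,-.055,0,.04),box(-.018,.018,.055,.08,0,.04),box(-.066,-.045,-.022,.022,0,.05)]))
E
```

```text
[0.52731085 0.00586107 0.07382184]
(array([0.43862345, 0.00507307, 0.        ]), np.float64(1.630151391029358)) (array([0.4369572 , 0.00910014, 0.        ]), np.float64(8.764450073242188)) (array([ 0.43240525, -0.12807344,  0.        ]), np.float64(1.4309866428375244))
(array([ 0.64483613, -0.23968146, -0.00548202]), np.float64(4.631931781768799))
(array([0.61710171, 0.0484811 , 0.18271745]), np.float64(314.0753479003906))
(array([0.61331231, 0.04111683, 0.00270321]), np.float64(290.04705810546875))
```

apply_moves([
  [[-5,0,0,0,0.1],[-4,0,-1,0,0.1],[0,0,-4,0,0.1],[0,0,-3,0,0.1],[0,0,-1,0,0.1],[0,0,0,0,-0.1],[0,0,0,0,-0.5],[0,0,0,0,-0.7],[0,0,0,0,-0.7],[0,0,0,0,-0.7],[0,0,0,0,-0.7],[0,0,2,0,-0.7],[0,0,5,0,-0.7],[0,0,3,0,-0.7],[0,0,0,0,-0.7]],
], squeeze=25)

```text
time_s: 10.15
position: [0.4406, 0.007, 0.0889]
tcp_rot: [-0.005, 0.707, -0.707, 0.002]
contact_force: [0.7, 0.5, -0.3]
finger_gap: 0.0221
grasp_force: 26.2
```

apply_moves([
  [[2.9,-3.5,0,0,-0.7],[2.9,-3.5,0,0,-0.7],[2.9,-3.5,0,0,-0.7],[2.9,-3.5,0,0,-0.7],[3,-3.5,0,0,-0.7],[3,-3.5,0,0,-0.7],[3,-3.5,0,0,-0.7],[0,0,0,0,-0.7],[0,0,0,0,-0.7],[0,0,0,0,-0.7],[0,0,-3,0,-0.7],[0,0,-3,0,-0.7],[0,0,0,0,-0.7],[0,0,0,0,-0.7]],
])

```text
time_s: 11.55
position: [0.6431, -0.2382, 0.0252]
tcp_rot: [0.0, 0.708, -0.706, -0.0]
contact_force: [0.4, -0.6, 0.2]
finger_gap: 0.0226
grasp_force: 26.1
```

```bash
python3 -c "
from h import *
st=state();print(st['position'],st['contact_force'],st['qvel'].round(3))"
```

```text
[ 0.64312219 -0.23820201  0.025245  ] [ 0.38515222 -0.56063116  0.20849777] [-0.004 -0.027  0.042  0.012  0.004  0.   ]
```

apply_moves([
  [[0.04,-0.06,-1,0,-0.7],[0,0,-0.9,0,-0.7],[0,0,-0.3,0,-0.7],[0,0,-0.2,0,-0.7],[0,0,-0.2,0,-0.7],[0,0,0,0,-0.7],[0,0,0,0,-0.7]],
])

```text
time_s: 12.25
position: [0.6439, -0.2397, -0.0011]
tcp_rot: [0.0, -0.707, 0.707, -0.0]
contact_force: [-0.1, 0.2, -1.4]
finger_gap: 0.0221
grasp_force: 26.1
```

apply_moves([
  [[0,0,-0.15,0,-0.7],[0,0,-0.15,0,-0.7],[0,0,0,0,-0.7]],
])

```text
time_s: 12.55
position: [0.6442, -0.2397, -0.0024]
tcp_rot: [-0.0, 0.707, -0.707, 0.001]
contact_force: [-1.5, 0.7, 5.9]
finger_gap: 0.0222
grasp_force: 26.8
```

apply_moves([
  [[0,0,0,0,-0.4],[0,0,0,0,-0.1],[0,0,0,0,0.0],[0,0,2,0,0.1],[0,0,5,0,0.1],[0,0,5,0,0.1],[-4.26,2.24,0,0,0.1],[-4.26,2.24,0,0,0.1],[-4.26,2.24,0,0,0.1],[-4.26,2.24,0,0,0.1],[-4.26,2.24,0,0,0.1],[0,0,0,0,0.1],[0,0,0,0,0.1]],
])

```text
time_s: 13.85
position: [0.4304, -0.1273, 0.1163]
tcp_rot: [-0.0, 0.708, -0.707, 0.001]
contact_force: [0.2, -0.6, 0.2]
finger_gap: 0.0469
grasp_force: 0.0
```

```bash
python3 - <<'E'
from fit import *
s=snap('scene');t=snap('top');st=state();print(st['position'],st['tcp_rot'])
print(fit(s,'long',(.43,-.125,0),0))
a=cv2.resize(s['color'][180:290,220:360,::-1],None,fx=5,fy=5,interpolation=2);cv2.imwrite('pics/s3.png',a)
E
```

```text
[ 0.43213645 -0.12766586  0.11622667] [-6.06163784e-04  7.07196293e-01 -7.07016606e-01  7.44879520e-04]
(array([ 0.43032071, -0.12517016,  0.        ]), np.float64(19.16291618347168))
```

View pics/s3.png

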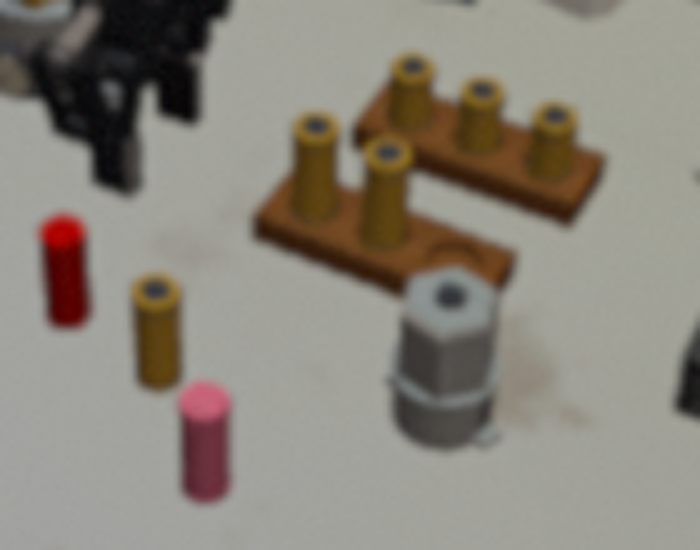

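The short element is seated in its pocket at (553,145), level with its neighbours. The long bronze at (157,330) stands between red and pink. I'll centre the long one in x, then in y.

apply_moves([
  [[0,0,-5,0,0.1],[0,0,-4,0,0.1],[0,0,-2,0,0.1],[0,0,-0.9,0,0.1],[0,0,0,0,-0.1],[0,0,0,0,-0.5],[0,0,0,0,-0.7],[0,0,0,0,-0.7],[0,0,0,0,-0.7],[0,0,0,0,-0.7]],
], squeeze=20)

```text
time_s: 14.95
position: [0.4313, -0.1275, -0.0026]
tcp_rot: [-0.001, 0.707, -0.707, 0.001]
contact_force: [-0.4, 0.8, 3.4]
finger_gap: 0.0228
grasp_force: 23.0
```

apply_moves([
  [[0,0,0,0,-0.3],[0,0,0,0,0.0],[0,0,0,0.143,0.1],[0,0,0,0.143,0.1],[0,0,0,0.143,0.1],[0,0,0,0.143,0.1],[0,0,0,0.143,0.1],[0,0,0,0.143,0.1],[0,0,0,0.143,0.1],[0,0,0,0.143,0.1],[0,0,0,0.143,0.1],[0,0,0,0.143,0.1],[0,0,0,0.143,0.1],[0,0,0,0,-0.2],[0,0,0,0,-0.7],[0,0,0,0,-0.7],[0,0,0,0,-0.7],[0,0,0,0,-0.7],[0,0,0,0,-0.7],[0,0,0,0,-0.7]],
], squeeze=25)

```text
time_s: 16.95
position: [0.4308, -0.1276, -0.0032]
tcp_rot: [0.0, 1.0, 0.001, 0.0]
contact_force: [-0.4, 0.7, 1.3]
finger_gap: 0.0226
grasp_force: 25.6
```

apply_moves([
  [[0,0,3,0,-0.7],[0,0,5,0,-0.7],[0,0,4,0,-0.7],[0,0,0,0,-0.7]],
])

```text
time_s: 17.35
position: [0.4349, -0.1276, 0.122]
tcp_rot: [0.0, 1.0, 0.002, 0.006]
contact_force: [-0.5, -0.2, -0.5]
finger_gap: 0.0223
grasp_force: 25.4
```

```bash
python3 - <<'E'
from h import *
t=snap('top');s=snap('scene');st=state();print(st['position'],st['finger_gap'])
out=[]
for n,i in(('top',t),('scene',s)):
    q=proj(i,[.620,.0547,.05])[0]; x,y=np.round(q).astype(int)
    w=20;I=i['color'][y-w:y+w,x-w:x+w].astype(float)
    b=np.clip((I[...,0]-I[...,2])-25,0,None); v,u=np.mgrid[y-w:y+w,x-w:x+w]
    b[np.hypot(u-x,v-y)>8]=0
    c=[(b*u).sum()/b.sum(),(b*v).sum()/b.sum()]
    print(n,q,c,[atz(i,c,z)[0].round(4) for z in(.04,.048)])
    out.append(cv2.resize(i['color'][y-30:y+30,x-32:x+32,::-1],None,fx=6,fy=6,interpolation=2))
cv2.imwrite('pics/b3.png',np.hstack(out))
E
```

```text
[ 0.43073962 -0.12734333  0.11720256] 0.022396746246083007
top [215.97200294 175.67988866] [np.float64(216.4487485101311), np.float64(175.39034564958283)] [array([0.6227, 0.0544, 0.04  ]), array([0.6212, 0.0535, 0.048 ])]
scene [229.711755   175.22026362] [np.float64(nan), np.float64(nan)] [array([nan, nan, nan]), array([nan, nan, nan])]<stdin>:9: RuntimeWarning: invalid value encountered in scalar divide
```

View pics/b3.png

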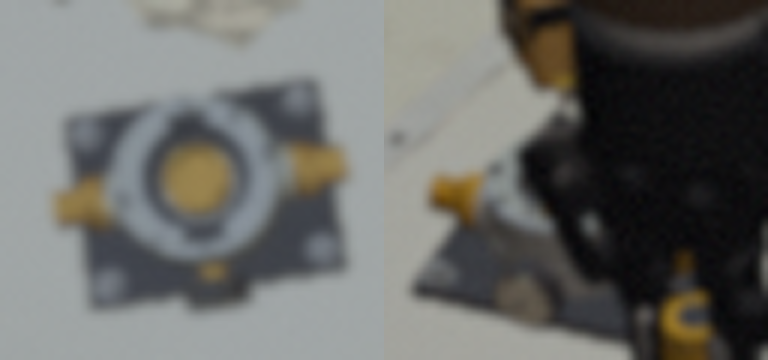

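The top crop shows the head with its brass seat at (197,178) and the gaps up and down, tilted about 8.5°. That puts the seat at about (0.620, 0.0546) in robot axes.

apply_moves([
  [[3.15,3.03,0,0,-0.7],[3.15,3.03,0,0,-0.7],[3.15,3.03,0,0,-0.7],[3.15,3.03,0,0,-0.7],[3.15,3.03,0,0,-0.7],[3.15,3.05,0,0,-0.7],[0,0,0,0,-0.7],[0,0,0,0,-0.7],[0,0,-2,0,-0.7],[0,0,-2,0,-0.7],[0,0,-1.3,0,-0.7],[0,0,0,0,-0.7],[0,0,0,0,-0.7],[0,0,0,0,-0.7]],
])

```text
time_s: 18.85
position: [0.6204, 0.0543, 0.0648]
tcp_rot: [-0.0, 1.0, 0.001, 0.001]
contact_force: [0.4, 0.0, -0.8]
finger_gap: 0.0227
grasp_force: 25.4
```

apply_moves([
  [[0,0.02,-1,0,-0.7],[0,0,-0.8,0,-0.7],[0,0,-0.3,0,-0.7],[0,0,-0.2,0,-0.7],[0,0,0,0,-0.7],[0,0,0,0,-0.7]],
])

```text
time_s: 19.45
position: [0.6199, 0.0547, 0.0408]
tcp_rot: [0.0, 1.0, 0.001, 0.0]
contact_force: [0.3, 0.9, -0.5]
finger_gap: 0.0225
grasp_force: 25.4
```

In the seat without contact. Down the last 3–4 mm.

apply_moves([
  [[0,0,-0.15,0,-0.7],[0,0,-0.15,0,-0.7],[0,0,-0.1,0,-0.7],[0,0,0,0,-0.7]],
])

```text
time_s: 19.85
position: [0.6198, 0.0546, 0.0369]
tcp_rot: [0.0, 1.0, 0.001, 0.0]
contact_force: [-0.1, 0.0, 0.6]
finger_gap: 0.0223
grasp_force: 25.5
```

apply_moves([
  [[0,0,-0.1,0,-0.7],[0,0,0,0,-0.7],[0,0,0,0,-0.4],[0,0,0,0,-0.1],[0,0,0,0,0.0],[0,0,3,0,0.1],[0,0,5,0,0.1],[0,0,5,0,0.1],[0,-5,0,0,0.1],[0,-5,0,0,0.1],[-3,-4,0,0,0.1],[0,0,0,0,0.1],[0,0,0,0,0.1]],
])

```text
time_s: 21.15
position: [0.5893, -0.0865, 0.1658]
tcp_rot: [-0.0, 1.0, 0.0, 0.0]
contact_force: [0.2, 0.8, -0.0]
finger_gap: 0.0469
grasp_force: 0.0
```

```bash
python3 - <<'E'
from fit import *
t=snap('top');s=snap('scene');st=state();print(st['position'],st['finger_gap'])
q=proj(s,[.62,.0546,.07])[0].astype(int);b=proj(s,[.478,-.256,.04])[0].astype(int);c=proj(t,[.478,-.257,.04])[0].astype(int);e=proj(t,[.62,.0546,.07])[0].astype(int)
o=[cv2.resize(i['color'][c[1]-22:c[1]+22,c[0]-22:c[0]+22,::-1],None,fx=6.6,fy=6.6,interpolation=2) for i,c in((s,q),(t,e),(s,b),(t,c))]
cv2.imwrite('pics/b4.png',np.vstack([np.hstack(o[:2]),np.hstack(o[2:])])); print(q,e,b,c)
# standing long in head, robot truth (.6198,.0546)
M['l']=[cyl(.012,.06,.1)]
# bowl top face: bright hexagon; fit hexagon at z=.074..
for n,i in(('scene',s),('top',t)):
    b=proj(i,[.478,-.257,.076])[0].astype(int);print(n,i['color'][b[1]-12:b[1]+13:3,b[0]-12:b[0]+13:3].mean(2).astype(int).tolist())
E
```

```text
[ 0.5902394  -0.0849668   0.16573338] 0.04731817632134443
[229 169] [215 174] [309 250] [324 224]
scene [[59, 56, 68, 67, 64, 81, 125, 151, 157], [67, 73, 70, 54, 58, 51, 61, 71, 103], [60, 68, 75, 94, 111, 89, 65, 65, 87], [29, 84, 140, 131, 111, 135, 118, 57, 129], [115, 120, 143, 90, 53, 107, 138, 119, 158], [157, 128, 139, 136, 122, 137, 138, 117, 151], [155, 66, 105, 133, 134, 127, 111, 112, 140], [148, 57, 58, 83, 86, 75, 73, 120, 139], [132, 56, 56, 64, 79, 77, 75, 126, 136]]
top [[166, 166, 160, 153, 145, 142, 143, 154, 163], [165, 166, 163, 157, 152, 142, 143, 152, 155], [166, 164, 144, 123, 144, 140, 141, 153, 156], [157, 139, 126, 145, 144, 145, 145, 149, 163], [134, 107, 138, 147, 92, 100, 146, 151, 164], [141, 119, 120, 150, 118, 120, 148, 145, 164], [157, 121, 102, 142, 147, 149, 144, 163, 166], [166, 148, 121, 118, 113, 137, 161, 165, 166], [166, 165, 164, 162, 161, 164, 166, 166, 166]]
```

View pics/b4.png

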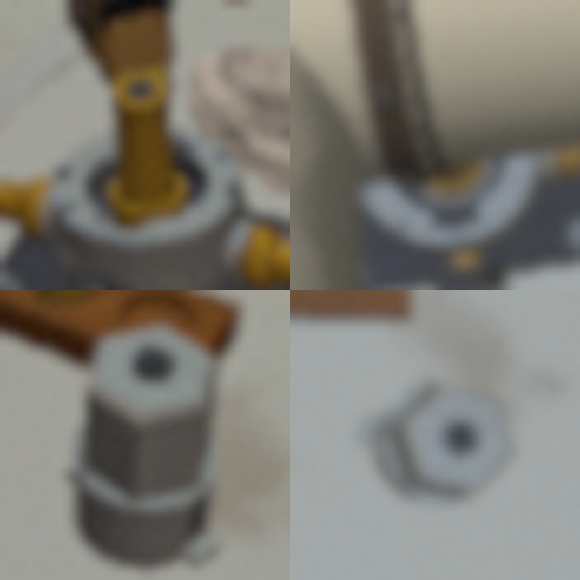

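The long element stands upright in the seat at (140,150). The bowl stands at lower left with its hexagon and lug visible at (203,548). Now the hexagon yaw.

```bash
python3 - <<'E'
from h import *
from scipy.optimize import least_squares
for n,o,off,V,lug in(('scene',(287,228),(0,290),[(152,320),(215,347),(211,395),(143,418),(92,385),(96,345)],(203,550)),
              ('top',(302,202),(290,290),[(430,385),(491,390),(512,445),(470,493),(408,483),(402,440)],(368,430))):
    i=load(n);f=lambda p:np.array(o)+(np.array(p,float)-off)/6.6-.45
    for z in(.074,.078):
        H=atz(i,f(V),z)[:,:2]
        c0=H.mean(0);a=np.unwrap(np.arctan2(*(H-c0).T[::-1]))
        best=None
        for sgn in(1,-1):
          for a0 in np.arange(0,60,10):
            r=least_squares(lambda v:(v[:2]+v[3]*np.c_[np.cos(v[2]+sgn*np.arange(6)*np.pi/3),np.sin(v[2]+sgn*np.arange(6)*np.pi/3)]-H).ravel(),[*c0,a0/57.3,.024])
            for _ in [0]:
                if r.x[3]>0 and (best is None or r.cost<best.cost): best=r
          for a0 in np.arange(60,360,30):
            r=least_squares(lambda v:(v[:2]+v[3]*np.c_[np.cos(v[2]+sgn*np.arange(6)*np.pi/3),np.sin(v[2]+sgn*np.arange(6)*np.pi/3)]-H).ravel(),[*c0,a0/57.3,.024])
            if r.x[3]>0 and r.cost<best.cost: best=r
        print(n,z,best.x[:2].round(4),'ang mod60',round(np.degrees(best.x[2])%60,1),'R',best.x[3].round(4),np.sqrt(best.cost/3).round(4))
    L=atz(i,f([lug]),.0045)[0,:2];d=L-best.x[:2];print('lug',L.round(4),np.hypot(*d).round(4),np.degrees(np.arctan2(*d[::-1])).round(1))
E
```

```text
scene 0.074 [ 0.4787 -0.2532] ang mod60 23.0 R 0.0233 0.0017
scene 0.078 [ 0.475  -0.2546] ang mod60 23.0 R 0.0232 0.0017
lug [ 0.4693 -0.2819] 0.0279 -101.9Traceback (most recent call last):
  File "<stdin>", line 17, in <module>
AttributeError: 'NoneType' object has no attribute 'cost'
```

Bowl x is about 82°, so its flats face −8°, 52° and 112°. I'll squeeze at 52° to centre it, then grip at 112°.

apply_moves([
  [[-2.28,-3.45,0,-0.133,0.5],[-2.28,-3.45,0,-0.133,0.5],[-2.28,-3.45,0,-0.133,0.5],[-2.28,-3.45,0,-0.133,0.5],[-2.26,-3.46,0,-0.131,0.5],[0,0,0,0,0.5],[0,0,-4,0,0.5],[0,0,-3,0,0.5],[0,0,-2,0,0.5],[0,0,0,0,0.5],[0,0,0,0,0.5]],
], squeeze=20)

```text
time_s: 22.35
position: [0.4773, -0.2574, 0.076]
tcp_rot: [0.0, 0.946, -0.323, 0.0]
contact_force: [0.0, -0.0, 1.5]
finger_gap: 0.0639
grasp_force: 0.0
```

apply_moves([
  [[0,0,-3,0,0.5],[0,0,-2,0,0.5],[0,0,-1,0,0.5],[0,0,-0.4,0,0.5],[0,0,0,0,0.3],[0,0,0,0,0.1],[0,0,0,0,-0.2],[0,0,0,0,-0.2],[0,0,0,0,-0.2],[0,0,0,0,-0.2],[0,0,0,0,-0.2]],
], squeeze=25)

```text
time_s: 23.45
position: [0.4771, -0.2583, 0.013]
tcp_rot: [-0.0, 0.946, -0.324, 0.001]
contact_force: [-0.0, 0.9, 6.2]
finger_gap: 0.0473
grasp_force: 25.5
```

Gap 47 mm matches the 49 mm skirt rather than the flats, so the grip is too low. I'll open, raise 12 mm and close again.

apply_moves([
  [[0,0,0,0,0.2],[0,0,0,0,0.4],[0,0,0.7,0,0.4],[0,0,0.5,0,0.4],[0,0,0,0,0.2],[0,0,0,0,-0.2],[0,0,0,0,-0.2],[0,0,0,0,-0.2],[0,0,0,0,-0.2],[0,0,0,0,-0.2]],
], squeeze=25)

```text
time_s: 24.45
position: [0.4767, -0.2581, 0.0247]
tcp_rot: [0.0, 0.946, -0.324, 0.001]
contact_force: [-0.7, 1.2, 5.4]
finger_gap: 0.0473
grasp_force: 24.9
```

```bash
python3 - <<'E'
from h import *
s=snap('scene');t=snap('top');st=state();print(st['position'],st['wrist_torque'],st['grasp_force'])
q=proj(s,[.477,-.257,.05])[0].astype(int)
o=cv2.resize(s['color'][q[1]-45:q[1]+30,q[0]-35:q[0]+35,::-1],None,fx=7,fy=7,interpolation=2)
for z in(.033,.04,.052,.074):
    c=proj(s,[.477,-.253,z])[0]; print(z,((c-q+[35,45])*7).round())
cv2.imwrite('pics/b5.png',o)
E
```

```text
[ 0.47670688 -0.25811961  0.02467168] [ 0.28150863  0.19149584 -0.01694962] 24.896337194368243
0.033 [232. 351.]
0.04 [233. 336.]
0.052 [235. 311.]
0.074 [239. 265.]
```

View pics/b5.png

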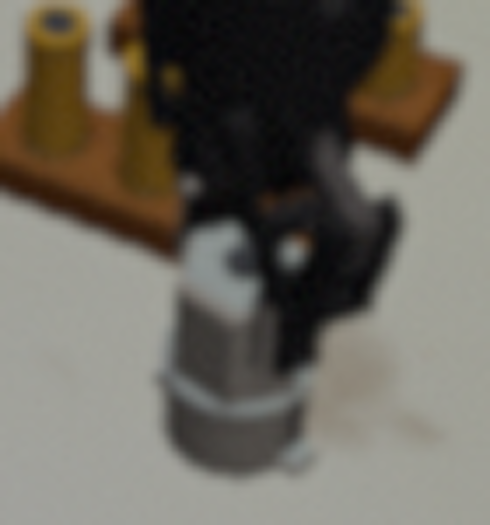

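I've now viewed 11 pictures, one over the limit of 10, so I'll view no more. The picture shows the finger beside the hexagon, above the flange, and the front vertex at (232,315). The edge-width ratio puts the hexagon near 72° (flats at 42°), so the pads jammed on corners. I'll open, turn −0.18 rad and close again.

apply_moves([
  [[0,0,0,0,0.2],[0,0,0,0,0.4],[0,0,0,-0.09,0.4],[0,0,0,-0.09,0.4],[0,0,0,0,0.2],[0,0,0,0,-0.2],[0,0,0,0,-0.2],[0,0,0,0,-0.2],[0,0,0,0,-0.2],[0,0,0,0,-0.2]],
], squeeze=25)

```text
time_s: 25.55
position: [0.4758, -0.258, 0.0236]
tcp_rot: [0.0, 0.913, -0.408, -0.0]
contact_force: [-0.5, 0.1, 0.2]
finger_gap: 0.0467
grasp_force: 25.7
```

apply_moves([
  [[0,0,0,0,0.2],[0,0,0,0,0.4],[0,0,0,-0.14,0.4],[0,0,0,-0.14,0.4],[0,0,0,0,0.2],[0,0,0,0,-0.2],[0,0,0,0,-0.2],[0,0,0,0,-0.2],[0,0,0,0,-0.2]],
], squeeze=25)

```text
time_s: 26.45
position: [0.4763, -0.258, 0.024]
tcp_rot: [-0.0, 0.847, -0.531, 0.0]
contact_force: [-0.2, 0.6, 2.6]
finger_gap: 0.0471
grasp_force: 25.7
```

```bash
python3 - <<'E'
from h import *
s=snap('scene');t=snap('top');st=state();print(st['position'],st['finger_gap'],st['grasp_force'],st['contact_force'])
# lug end (bright, low): gray map of the area around the bowl foot, scene
q=proj(s,[.477,-.257,.0])[0].astype(int);print(q);print(s['color'][q[1]-8:q[1]+12,q[0]-14:q[0]+16].mean(2).astype(int))
a=np.radians(np.arange(190,290,10))
print(np.c_[np.arange(190,290,10),proj(s,np.c_[.477+.031*np.cos(a),-.2555+.031*np.sin(a),0*a+.0045]).round(1)])
E
```

```text
[ 0.47624751 -0.25802173  0.02397892] 0.04733652489623221 25.70837852312252 [0.27117592 0.59389531 3.78944545]
[308 262]
[[157 158 155 145 125 101  73  58  55  56  57  61  58  43  23  18  19  15
   23  44  64  74  79  97 120 132 133 133 133 133]
 [158 157 147 127 109 100  91  75  64  58  56  61  57  46  32  32  31  28
   33  47  65  74  82 103 125 135 135 134 133 132]
 [158 156 145 120  98  98 106 101  86  70  59  58  57  55  55  56  55  54
   51  58  69  76  86 106 124 131 134 134 133 132]
 [158 158 152 133 103  91 105 115 109  95  76  64  60  63  70  73  72  71
   68  73  81  87  96 107 116 122 133 135 133 131]
 [158 159 156 143 111  81  85 102 113 113 102  86  71  69  78  83  86  87
   91  95 102 107 107 106 108 119 131 134 132 131]
 [158 158 157 144 112  74  64  78  93 107 112 105  90  87  95 102 107 108
  113 117 117 113 101  88  95 116 130 133 133 134]
 [158 158 156 146 112  73  55  57  69  82  94  98  98 101 108 115 117 116
  113 112 106  96  77  69  89 118 130 132 135 137]
 [157 158 157 145 112  73  55  52  56  62  71  78  85  87  92  97  98  96
   92  88  84  75  59  63  95 
[... 1032 characters left out ...]
58 158 157 158 159 159 157 153 147 143 140 133 125 123 128 138
  146 150 154 152 146 147 155 158 158 157 158 157]
 [157 157 158 157 157 158 158 158 158 159 159 157 157 154 150 150 151 155
  157 158 159 158 157 157 158 158 157 158 157 157]
 [157 157 157 157 158 159 158 158 159 157 159 158 159 158 157 157 157 158
  158 158 157 158 157 158 157 157 158 157 157 156]
 [157 159 157 157 157 157 158 158 157 158 158 158 158 158 159 158 158 158
  158 157 158 157 157 158 157 157 158 158 157 157]]
[[190.  305.  270.2]
 [200.  307.3 270.6]
 [210.  309.6 270.7]
 [220.  311.9 270.5]
 [230.  314.1 270. ]
 [240.  316.1 269.2]
 [250.  317.9 268.2]
 [260.  319.3 266.9]
 [270.  320.5 265.5]
 [280.  321.2 263.9]]
```

The lug is still at about 250° in the scene picture, so bowl x is about 70° and psi ≈ 40° is the aligned grip. I'll go back there and try a firmer squeeze.

apply_moves([
  [[0,0,0,0,0.2],[0,0,0,0,0.4],[0,0,0.4,0.12,0.5],[0,0,0.4,0.12,0.5],[0,0,0,0,0.2],[0,0,0,0,-0.2],[0,0,0,0,-0.2],[0,0,0,0,-0.2],[0,0,0,0,-0.2]],
], squeeze=60)

```text
time_s: 27.45
position: [0.4762, -0.2581, 0.0322]
tcp_rot: [0.0, 0.904, -0.427, 0.0]
contact_force: [-0.3, 0.5, 5.9]
finger_gap: 0.0455
grasp_force: 60.5
```

```bash
python3 - <<'E'
from h import *
s=snap('scene');t=snap('top');st=state();print(st['position'],st['finger_gap'],st['grasp_force'],st['contact_force'],st['wrist_torque'])
C=cloud(s); 
# points near bowl: dark (finger) vs grey
P=C-np.array([.4765,-.2555,0]); r=np.hypot(P[...,0],P[...,1]); g=s['color'].mean(2)
m=(r<.07)&(C[...,2]>.02)&(C[...,2]<.15); 
for z in np.arange(.03,.14,.01):
    k=m&(np.abs(C[...,2]-z)<.005)
    if not k.any(): continue
    th=np.degrees(np.arctan2(P[...,1],P[...,0]))%360
    h=[(int(a),int(k2.sum()),(r[k2].min()*1e3).round(0),(np.median(r[k2])*1e3).round(1),int(np.median(g[k2]))) for a in range(130,300,20) for k2 in[k&(th>=a)&(th<a+20)] if k2.sum()>0]
    print(round(z,2),h)
E
```

```text
[ 0.4762091  -0.25809472  0.03213944] 0.04548450328793385 60.47865367610939 [0.1830109  1.246575   5.90352818] [ 0.09779767  0.30351588 -0.04890811]
0.03 [(130, 3, np.float64(25.0), np.float64(24.8), 89), (150, 6, np.float64(25.0), np.float64(25.7), 72), (170, 8, np.float64(23.0), np.float64(25.0), 89), (190, 9, np.float64(24.0), np.float64(24.8), 89), (210, 10, np.float64(21.0), np.float64(24.5), 97), (230, 12, np.float64(21.0), np.float64(24.8), 86), (250, 4, np.float64(24.0), np.float64(24.6), 108), (270, 1, np.float64(22.0), np.float64(22.0), 121), (290, 1, np.float64(23.0), np.float64(23.2), 129)]
0.04 [(130, 10, np.float64(22.0), np.float64(23.7), 76), (150, 11, np.float64(21.0), np.float64(23.6), 95), (170, 14, np.float64(21.0), np.float64(23.3), 74), (190, 13, np.float64(21.0), np.float64(24.8), 84), (210, 12, np.float64(20.0), np.float64(22.5), 83), (230, 13, np.float64(20.0), np.float64(23.3), 85), (250, 4, np.float64(23.0), np.float64(24.0), 107), (270, 6, np.float64(21.0), np.float64(23.9), 130), (290, 1, np.float64(23.0), np.float64(23.0), 130)]
0.05 [(130, 6, np.float64
[... 1357 characters left out ...]
t64(34.5), 66)]
0.11 [(190, 15, np.float64(30.0), np.float64(37.4), 18), (210, 10, np.float64(53.0), np.float64(55.0), 42)]
0.12 [(190, 19, np.float64(30.0), np.float64(37.3), 21), (210, 26, np.float64(49.0), np.float64(55.0), 22), (230, 2, np.float64(58.0), np.float64(58.3), 100)]
0.13 [(170, 5, np.float64(23.0), np.float64(30.8), 13), (190, 33, np.float64(20.0), np.float64(34.0), 20), (210, 21, np.float64(20.0), np.float64(60.4), 30), (230, 1, np.float64(60.0), np.float64(60.5), 108)]
0.14 [(170, 10, np.float64(22.0), np.float64(29.0), 17), (190, 16, np.float64(28.0), np.float64(32.8), 17), (210, 31, np.float64(28.0), np.float64(62.8), 19), (230, 6, np.float64(30.0), np.float64(31.9), 86)]
```

Depth confirms flats at 40° and 100°, but the tips reach only about z = 62 mm here, giving little overlap. I'll regrip 17 mm lower, aligned and firmer, then test-lift.

apply_moves([
  [[0,0,0,0,0.2],[0,0,0,0,0.4],[0,0,-1,0.01,0.5],[0,0,-0.7,0,0.5],[0,0,0,0,0.2],[0,0,0,0,-0.3],[0,0,0,0,-0.3],[0,0,0,0,-0.3],[0,0,0,0,-0.3],[0,0,1,0,-0.3],[0,0,2,0,-0.3],[0,0,0,0,-0.3]],
], squeeze=80)

```text
time_s: 28.75
position: [0.4784, -0.2587, 0.0477]
tcp_rot: [-0.0, 0.907, -0.421, 0.003]
contact_force: [1.0, -0.4, -0.7]
finger_gap: 0.0457
grasp_force: 82.0
```

```bash
cat > prof.py <<'E'
from h import *
def prof(s,cx,cy,zs):
    C=cloud(s);P=C-np.array([cx,cy,0]); r=np.hypot(P[...,0],P[...,1]); g=s['color'].mean(2);th=np.degrees(np.arctan2(P[...,1],P[...,0]))%360
    for z in zs:
        k=(r<.05)&(np.abs(C[...,2]-z)<.005)
        print(round(z,3),[(a,int(k2.sum()),round(np.median(r[k2])*1e3,1),int(np.median(g[k2]))) for a in range(120,300,20) for k2 in[k&(th>=a)&(th<a+20)] if k2.sum()>1])
E
python3 - <<'E'
from prof import *
s=snap('scene');st=state();print(st['position'],st['finger_gap'],st['grasp_force'],st['contact_force'],st['wrist_torque'])
prof(s,.4765,-.2555,np.arange(.0,.13,.01))
E
```

```text
[ 0.47725907 -0.25827557  0.04633347] 0.04554051671814032 81.97172085754573 [ 0.71496296 -0.30059225 -3.09390517] [0.00664772 0.02501778 0.05741436]
0.0 [(120, 59, np.float64(35.8), 158), (140, 61, np.float64(36.1), 158), (160, 59, np.float64(36.3), 158), (180, 63, np.float64(34.7), 158), (200, 63, np.float64(35.9), 158), (220, 58, np.float64(36.2), 157), (240, 59, np.float64(34.3), 157), (260, 57, np.float64(34.3), 156), (280, 62, np.float64(36.3), 147)]
0.01 []
0.02 []
0.03 []
0.04 [(120, 3, np.float64(21.9), 100), (140, 6, np.float64(21.2), 77), (160, 6, np.float64(20.7), 65), (180, 9, np.float64(21.8), 68), (200, 9, np.float64(23.0), 72), (220, 11, np.float64(23.1), 75), (240, 14, np.float64(27.3), 112), (260, 9, np.float64(30.1), 120), (280, 2, np.float64(25.4), 101)]
0.05 [(120, 3, np.float64(22.1), 99), (140, 6, np.float64(21.3), 53), (160, 8, np.float64(21.1), 55), (180, 9, np.float64(22.1), 65), (200, 9, np.float64(21.7), 71), (220, 9, np.float64(22.6), 73), (240, 13, np.float64(24.5), 73), (260, 3, np.float64(26.0), 89)]
0.06 [(140, 4, np.float64(22.1), 66), (160, 9, np.flo
[... 591 characters left out ...]
 np.float64(20.9), 55), (200, 6, np.float64(30.1), 80)]
0.09 [(140, 10, np.float64(19.8), 56), (160, 6, np.float64(18.0), 56), (180, 12, np.float64(21.1), 55), (200, 13, np.float64(32.0), 44), (220, 11, np.float64(35.2), 49), (240, 2, np.float64(31.3), 81)]
0.1 [(120, 2, np.float64(21.2), 60), (140, 8, np.float64(19.4), 57), (160, 9, np.float64(18.8), 59), (180, 6, np.float64(21.5), 55), (200, 18, np.float64(31.5), 44), (220, 13, np.float64(36.7), 24)]
0.11 [(120, 12, np.float64(15.9), 139), (140, 17, np.float64(18.0), 125), (160, 12, np.float64(16.5), 127), (180, 11, np.float64(19.1), 108), (200, 9, np.float64(29.7), 49), (220, 4, np.float64(36.9), 33)]
0.12 [(200, 4, np.float64(36.4), 24)]
```

```bash
cat > bf.py <<'E'
from fit import *
def bowlfit(s,x,y,zr,yaw0s,zcut):
    # skirt + lugs only, clean bench background; ignore everything above zcut above rim
    best=[]
    M['bs']=[cyl(.0245,zr,zr+.030),box(-.031,.031,-.006,.006,zr+.002,zr+.007)]
    ig=[cyl(.045,zr+zcut,zr+.13)]
    for a in yaw0s: best.append(fit(s,'bs',(x,y,np.radians(a)),True,ig,8))
    best.sort(key=lambda r:r[1]); return best
E
python3 - <<'E'
from bf import *
s=load('scene')
for zr in(.028,.031,.034):
  for r in bowlfit(s,.4775,-.2545,zr,range(0,180,20),.022)[:3]: print(zr,r[0].round(4),np.degrees(r[0][2]).round(1)%180,round(float(r[1]),2))
q=proj(s,[.4775,-.2545,.031])[0].astype(int);print(q);print(s['color'][q[1]-6:q[1]+14,q[0]-15:q[0]+16].mean(2).astype(int))
a=np.radians(np.arange(230,290,10));print(np.c_[np.arange(230,290,10),proj(s,np.c_[.4775+.031*np.cos(a),-.2545+.031*np.sin(a),0*a+.0355]).round(1)])
E
```

```text
0.028 [ 0.4884 -0.2716  2.7943] 160.1 615.06
0.028 [ 0.4781 -0.2618  1.478 ] 84.7 615.58
0.028 [ 0.4858 -0.2462 -0.0933] 174.7 617.33
0.031 [ 0.4858 -0.2709  2.8462] 163.1 605.46
0.031 [ 0.4858 -0.2462  0.2791] 16.0 606.19
0.031 [ 0.4818 -0.2648  1.4605] 83.7 606.7
0.034 [ 0.4858 -0.2462  0.2791] 16.0 591.43
0.034 [ 0.4856 -0.2708  2.8072] 160.8 592.38
0.034 [ 0.4831 -0.2489 -0.0467] 177.3 592.43
[308 252]
[[159 158 158 159 158 150 126  94  89 108 110 101  86  69  57  55  60  64
   55  33  16  19  20  23  31  61  99 119 126 135 141]
 [158 157 159 158 160 154 135  97  75  88 108 115 109  93  75  64  64  67
   60  44  37  41  49  55  62  75  94 107 119 134 143]
 [158 158 158 158 158 156 140  99  66  68  85 103 110 107  95  85  83  85
   84  79  80  84  88  92  93  86  84  95 117 133 141]
 [158 158 157 158 160 157 140 100  64  55  62  77  89  96  95  97 101 105
  109 109 109 107 103 102  96  79  68  87 118 135 139]
 [158 158 158 158 159 157 140 100  63  53  53  59  67  73  79  86  92  98
  102 104 103  96  92  87  81  65  59  86 117 133 138]
 [158 158 158 158 159 156 139  99  63  51  54
[... 1317 characters left out ...]
7
  157 156 154 150 146 143 140 136 135 133 134 135 137]
 [158 159 159 157 158 159 157 158 158 159 158 157 158 157 157 158 158 158
  158 157 157 154 150 145 141 138 135 135 134 137 136]
 [158 159 158 158 158 158 157 158 158 158 159 159 157 158 158 158 158 157
  157 158 157 156 153 148 144 141 140 139 137 138 139]
 [159 159 158 159 159 158 157 159 158 158 158 158 158 157 158 158 157 158
  157 158 157 157 154 150 148 147 146 144 142 142 143]
 [158 158 158 158 158 158 158 158 158 158 158 158 158 158 158 158 158 158
  157 157 157 157 155 153 152 150 150 149 148 147 148]]
[[230.  314.6 260.8]
 [240.  316.7 260. ]
 [250.  318.5 259. ]
 [260.  320.  257.7]
 [270.  321.1 256.2]
 [280.  321.9 254.7]]
```

```bash
python3 - <<'E'
from fit import *
s=load('scene')
for zr in(.029,.031,.033,.035):
    a=np.linspace(0,2*np.pi,181)
    for cx,cy in((.4775,-.2545),(.4745,-.256),(.4805,-.256)):
        q=proj(s,np.c_[cx+.0245*np.cos(a),cy+.0245*np.sin(a),0*a+zr])
        u=proj(s,np.c_[cx+.0245*np.cos(a),cy+.0245*np.sin(a),0*a+zr+.015])
        b=np.radians(np.arange(230,291,10)); L=proj(s,np.c_[cx+.028*np.cos(b),cy+.028*np.sin(b),0*b+zr+.007])
        print(zr,cx,cy,'left/right',u[:,0].min().round(1),u[:,0].max().round(1),'bottom',q[:,1].max().round(1),L.round(1).tolist())
E
```

```text
0.029 0.4775 -0.2545 left/right 298.5 319.7 bottom 261.2 [[314.1, 259.7], [315.9, 259.0], [317.6, 258.1], [318.9, 256.9], [319.9, 255.6], [320.6, 254.2], [321.0, 252.7]]
0.029 0.4745 -0.256 left/right 298.5 319.8 bottom 262.3 [[314.1, 260.8], [316.0, 260.1], [317.6, 259.2], [319.0, 258.0], [320.0, 256.7], [320.7, 255.3], [321.0, 253.8]]
0.029 0.4805 -0.256 left/right 299.7 320.8 bottom 260.6 [[315.2, 259.1], [317.1, 258.4], [318.7, 257.5], [320.0, 256.3], [321.1, 255.0], [321.7, 253.6], [322.1, 252.1]]
0.031 0.4775 -0.2545 left/right 298.5 319.8 bottom 260.7 [[314.1, 259.1], [316.0, 258.4], [317.6, 257.5], [319.0, 256.4], [320.0, 255.0], [320.7, 253.6], [321.0, 252.1]]
0.031 0.4745 -0.256 left/right 298.6 319.8 bottom 261.8 [[314.2, 260.2], [316.0, 259.5], [317.7, 258.6], [319.0, 257.4], [320.1, 256.1], [320.8, 254.7], [321.1, 253.2]]
0.031 0.4805 -0.256 left/right 299.7 320.9 bottom 260.0 [[315.3, 258.5], [317.1, 257.8], [318.8, 256.9], [320.1, 255.7], [321.1, 254.4], [321.8, 253.0], [322.1, 251.5]]
0.033 0.4775 -0.2545 left/right 298.6 319.8 bottom 260.1 [[314.2, 258.5], [316.0, 25
[... 231 characters left out ...]
254.1], [321.1, 252.6]]
0.033 0.4805 -0.256 left/right 299.7 321.0 bottom 259.5 [[315.3, 257.9], [317.2, 257.2], [318.8, 256.3], [320.2, 255.1], [321.2, 253.8], [321.9, 252.4], [322.2, 250.9]]
0.035 0.4775 -0.2545 left/right 298.6 319.9 bottom 259.5 [[314.3, 258.0], [316.1, 257.3], [317.7, 256.3], [319.1, 255.2], [320.1, 253.9], [320.8, 252.4], [321.1, 250.9]]
0.035 0.4745 -0.256 left/right 298.6 320.0 bottom 260.6 [[314.3, 259.1], [316.2, 258.4], [317.8, 257.4], [319.1, 256.3], [320.2, 254.9], [320.9, 253.5], [321.2, 252.0]]
0.035 0.4805 -0.256 left/right 299.8 321.0 bottom 258.9 [[315.4, 257.3], [317.2, 256.6], [318.9, 255.7], [320.2, 254.6], [321.3, 253.2], [321.9, 251.8], [322.3, 250.3]]
```

The bowl is held (about 3 N), with its lug near 255°, so bowl x is about 75°. I'll raise it, carry it over the head and turn −66.5° to line up with the head's x (8.5°).

apply_moves([
  [[0,0,3,0,-0.3],[0,0,4,0,-0.3],[0,0,2,0,-0.3],[1.79,3.91,0,-0.145,-0.3],[1.79,3.91,0,-0.145,-0.3],[1.79,3.91,0,-0.145,-0.3],[1.79,3.91,0,-0.145,-0.3],[1.79,3.91,0,-0.145,-0.3],[1.79,3.91,0,-0.145,-0.3],[1.77,3.91,0,-0.145,-0.3],[1.77,3.91,0,-0.145,-0.3],[0,0,0,0,-0.3],[0,0,0,0,-0.3],[0,0,0,0,-0.3]],
])

```text
time_s: 30.2
position: [0.6172, 0.0525, 0.1339]
tcp_rot: [-0.001, -0.53, 0.848, 0.0]
contact_force: [-0.5, -0.0, -1.7]
finger_gap: 0.0456
grasp_force: 82.4
```

```bash
python3 - <<'E'
from h import *
s=snap('scene');t=snap('top');st=state();print(st['position'],st['tcp_rot'],st['contact_force'],st['wrist_torque'],st['finger_gap'])
q=proj(s,[.62,.057,.12])[0].astype(int);print(q);print(s['color'][q[1]-8:q[1]+14,q[0]-15:q[0]+16].mean(2).astype(int))
b=np.radians(np.arange(180,290,10));print(np.c_[np.arange(180,290,10),proj(s,np.c_[.6205+.028*np.cos(b),.0575+.028*np.sin(b),0*b+.126]).round(1)])
E
```

```text
[0.61747195 0.05209323 0.13451508] [-3.74501052e-04 -5.29252251e-01  8.48464432e-01  1.45835770e-04] [ 0.12818273  0.38356532 -1.52337442] [-0.06125709  0.01874064  0.02927993] 0.045744833528686475
[227 154]
[[156 157 157 154 134  92  79  90  81  65  58  66  75  77  75  74  75  75
   75  75  76  86 105 116 123 143 155 155 140 110  89]
 [156 156 156 155 136  93  85 104 106  91  71  69  75  79  77  78  81  83
   81  84  88  97 106 104 116 144 157 157 149 135 128]
 [155 156 156 155 136  94  73  92 108 102  87  79  86  91  93  94  96  97
   98  96  98  98  93  87 108 141 156 157 155 153 152]
 [155 156 156 154 139  98  62  68  86  91  87  86  97 107 109 109 107 107
  102  95  91  85  77  73  99 137 155 158 157 156 157]
 [156 156 155 153 142 109  72  56  61  67  71  75  86  96  99  99  97  93
   88  84  78  74  68  70  95 133 154 156 156 157 156]
 [155 155 154 154 147 130  99  67  54  55  56  56  66  76  79  79  78  77
   77  75  73  73  68  70  93 130 152 157 156 157 156]
 [154 154 155 154 153 146 123  81  56  55  53  48  54  67  71  72  72  73
   74  75  72  73  69  69  88 125 150 158 15
[... 1478 characters left out ...]
1 103  64  51  54  58  60
   57  67 105 146 157 150 134 128 124 124 125 129 136]
 [157 157 157 157 157 157 156 157 157 158 157 143 106  66  47  51  54  56
   54  67 104 142 153 151 141 128 125 121 117 118 124]
 [156 157 156 157 157 157 157 157 157 156 154 141 103  66  48  53  54  56
   58  65  97 127 139 146 142 130 126 122 112 105 108]
 [157 157 156 156 157 157 157 155 153 150 148 134 102  64  49  54  55  57
   57  63  82 105 118 133 136 132 126 123 112 101 100]]
[[180.  221.6 157.7]
 [190.  223.2 158.1]
 [200.  224.9 158.3]
 [210.  226.8 158.4]
 [220.  228.6 158.3]
 [230.  230.4 158. ]
 [240.  232.1 157.5]
 [250.  233.7 156.8]
 [260.  235.  156.1]
 [270.  236.2 155.2]
 [280.  237.  154.2]]
```

The dark ridge over the lug sits at column 223 of the skirt (219–236), so bowl x is about 5° and needs +0.06 rad. I'll shift +2.5 mm in both x and y and descend.

apply_moves([
  [[0.25,0.25,0,0.06,-0.3],[0,0,-2,0,-0.3],[0,0,-2,0,-0.3],[0,0,-1.5,0,-0.3],[0,0,-0.5,0,-0.3],[0,0,0,0,-0.3],[0,0,0,0,-0.3],[0,0,0,0,-0.3]],
])

```text
time_s: 31.1
position: [0.6214, 0.0558, 0.0759]
tcp_rot: [0.001, -0.555, 0.832, -0.0]
contact_force: [0.4, 1.1, -1.7]
finger_gap: 0.0457
grasp_force: 82.4
```

apply_moves([
  [[-0.12,-0.1,-0.4,0,-0.3],[0,0,-0.3,0,-0.3],[0,0,-0.2,0,-0.3],[0,0,-0.2,0,-0.3],[0,0,0,0,-0.3],[0,0,0,0,-0.3]],
])

```text
time_s: 31.7
position: [0.6194, 0.0548, 0.0636]
tcp_rot: [-0.0, -0.555, 0.832, -0.0]
contact_force: [-0.3, -0.1, -1.9]
finger_gap: 0.0455
grasp_force: 82.4
```

apply_moves([
  [[0.04,0,-0.2,0,-0.3],[0,0,-0.2,0,-0.3],[0,0,0,0,-0.3],[0,0,0,0,-0.3]],
])

```text
time_s: 32.1
position: [0.6198, 0.0547, 0.0596]
tcp_rot: [-0.0, -0.555, 0.832, 0.0]
contact_force: [0.6, 0.6, -3.0]
finger_gap: 0.0455
grasp_force: 82.4
```

apply_moves([
  [[0,0,-0.15,0,-0.3],[0,0,-0.15,0,-0.3],[0,0,0,0,-0.3]],
])

```text
time_s: 32.4
position: [0.6201, 0.0549, 0.057]
tcp_rot: [0.0, -0.555, 0.832, -0.0]
contact_force: [0.7, 0.7, 0.4]
finger_gap: 0.0456
grasp_force: 82.6
```

apply_moves([
  [[0,0,0,-0.05,-0.3],[0,0,0,-0.05,-0.3],[0,0,0,0,-0.3],[0,0,0,0,-0.3]],
])

```text
time_s: 32.8
position: [0.6203, 0.0548, 0.0572]
tcp_rot: [0.001, -0.513, 0.858, -0.0]
contact_force: [-0.3, -0.2, 1.3]
finger_gap: 0.0456
grasp_force: 82.5
```

```bash
cat > r.py <<'E'
from h import *
st=state();q=st['tcp_rot'];psi=2*np.degrees(np.arctan2(q[2],q[1]))-90
print(st['time_s'],st['position'].round(4),'psi',round((psi+90)%180-90,2),'F',st['contact_force'].round(2),'T',st['wrist_torque'].round(3),st['finger_gap'].round(4))
E
python3 r.py
```

```text
Traceback (most recent call last):
  File "r.py", line 3, in <module>
    print(st['time_s'],st['position'].round(4),'psi',round((psi+90)%180-90,2),'F',st['contact_force'].round(2),'T',st['wrist_torque'].round(3),st['finger_gap'].round(4))
                                                                                                                                               ^^^^^^^^^^^^^^^^^^^^^^
AttributeError: 'float' object has no attribute 'round'
```

```bash
sed -i "s/st\['finger_gap'\].round(4)/st['finger_gap']/" r.py; python3 r.py
```

```text
32.8 [0.6203 0.0548 0.0572] psi -28.25 F [-0.3  -0.21  1.33] T [-0.036 -0.041 -0.013] 0.045628671550574686
```

apply_moves([
  [[0,0,0,-0.05,-0.3],[0,0,0,0,-0.3],[0,0,0,0,-0.3]],
])

```text
time_s: 33.1
position: [0.6201, 0.055, 0.057]
tcp_rot: [0.0, -0.492, 0.871, -0.0]
contact_force: [0.7, 0.3, 1.6]
finger_gap: 0.0455
grasp_force: 82.6
```

```bash
python3 r.py
```

```text
33.1 [0.6201 0.055  0.057 ] psi -31.1 F [0.68 0.27 1.59] T [0.314 0.065 0.069] 0.04553080707844358
```

apply_moves([
  [[0,0,0,-0.04,-0.3],[0,0,0,0,-0.3],[0,0,0,0,-0.3]],
])

```text
time_s: 33.4
position: [0.62, 0.0551, 0.057]
tcp_rot: [0.0, -0.474, 0.88, 0.0]
contact_force: [-0.8, 1.5, 2.0]
finger_gap: 0.0457
grasp_force: 82.6
```

```bash
python3 r.py
```

```text
33.4 [0.62   0.0551 0.057 ] psi -33.37 F [-0.8   1.53  2.02] T [0.646 0.214 0.212] 0.0457128882883975
```

The lug meets the gap wall at psi ≈ −30.5°, so the single mark is at psi ≈ −22° and half-way at ≈ −62°. Now back to the gap centre and press down.

apply_moves([
  [[0,0,0,0.1,-0.3],[0,0,0,0.1,-0.3],[0,0,-0.15,0,-0.3],[0,0,-0.15,0,-0.3],[0,0,-0.15,0,-0.3],[0,0,0,0,-0.3],[0,0,0,0,-0.3]],
], squeeze=100)

```text
time_s: 34.1
position: [0.6201, 0.0548, 0.0526]
tcp_rot: [0.0, -0.559, 0.829, -0.0]
contact_force: [-0.8, 1.8, 4.3]
finger_gap: 0.0451
grasp_force: 101.7
```

```bash
python3 r.py
```

```text
34.1 [0.6201 0.0548 0.0526] psi -22.04 F [-0.79  1.78  4.29] T [ 0.554  0.321 -0.119] 0.045069521227817495
```

apply_moves([
  [[0,0,-0.16,0,-0.3],[0,0,0,0,-0.3],[0,0,0,0,-0.3],[0,0,0,0,-0.3]],
])

```text
time_s: 34.5
position: [0.6203, 0.0548, 0.0513]
tcp_rot: [0.0, -0.559, 0.829, -0.0]
contact_force: [-1.1, 0.8, 6.4]
finger_gap: 0.0453
grasp_force: 101.8
```

```bash
python3 r.py;sleep 0.1; python3 -c "
from h import *
for i in range(3):
    snapshot('scene');print(state()['contact_force'],state()['wrist_torque'])"
```

```text
34.5 [0.6203 0.0548 0.0513] psi -22.01 F [-1.08  0.84  6.38] T [ 0.509  0.369 -0.029] 0.04528278753014563
[-0.52632196  1.78647054  6.31626229] [0.50125595 0.41833533 0.05469365]
[-0.57871387  1.84103617  6.08427116] [ 0.50301931  0.41505345 -0.04230998]
[-0.64716057  1.78547408  6.17750616] [0.58897257 0.36521691 0.02195482]
```

Spring force is about 8.2 N, so the rim is about 37.8 mm up and the lugs are under the ledge. Turning clockwise.

apply_moves([
  [[0,0,0,-0.05,-0.3],[0,0,0,-0.05,-0.3],[0,0,0,-0.05,-0.3],[0,0,0,-0.05,-0.3],[0,0,0,-0.05,-0.3],[0,0,0,-0.05,-0.3],[0,0,0,-0.05,-0.3],[0,0,0,0,-0.3]],
])

```text
time_s: 35.45
position: [0.6207, 0.0547, 0.0515]
tcp_rot: [0.001, -0.406, 0.914, -0.0]
contact_force: [-0.5, 0.9, 5.2]
finger_gap: 0.0456
grasp_force: 101.7
```

```bash
python3 r.py
```

```text
35.45 [0.6207 0.0547 0.0515] psi -42.07 F [-0.49  0.9   5.24] T [0.312 0.178 0.081] 0.04556712694193759
```

apply_moves([
  [[0,0,-0.02,-0.05,-0.3],[0,0,0,-0.05,-0.3],[0,0,0,-0.05,-0.3],[0,0,0,-0.05,-0.3],[0,0,0,-0.05,-0.3],[0,0,0,-0.05,-0.3],[0,0,0,-0.05,-0.3],[0,0,0,0,-0.3],[0,0,0,0,-0.3]],
])

```text
time_s: 36.35
position: [0.6211, 0.0551, 0.0514]
tcp_rot: [0.002, -0.241, 0.97, -0.0]
contact_force: [0.5, 1.9, 5.5]
finger_gap: 0.0453
grasp_force: 101.8
```

```bash
python3 r.py; python3 - <<'E'
from h import *
s=snap('scene');t=snap('top');T=[state()['wrist_torque'][2]]
for i in range(4): snapshot('top');T.append(state()['wrist_torque'][2])
print(np.mean(T),T)
q=proj(s,[.62,.0575,.08])[0].astype(int);print(q);print(s['color'][q[1]-10:q[1]+16,q[0]-14:q[0]+15].mean(2).astype(int))
E
```

```text
36.35 [0.6211 0.0551 0.0514] psi -62.06 F [0.53 1.87 5.54] T [0.684 0.057 0.225] 0.045297591200889366
0.21845150172883102 [np.float64(0.19812503403334017), np.float64(0.22011514587427608), np.float64(0.22389092790029463), np.float64(0.21466204005216616), np.float64(0.23546436078407812)]
[228 166]
[[ 76  34  38  50  55  67 106 135 143 140 130 108  84  76  80  97 120 136
  140 138 125  99  77  66  43  24  44  89 127]
 [ 89  43  41  57  55  68 106 134 142 142 137 127 119 114 116 124 134 137
  138 133 124 101  78  67  50  27  43  93 132]
 [ 93  45  39  56  51  63 101 130 138 138 138 137 136 136 135 136 137 134
  127 121 111  93  68  60  47  27  44  91 129]
 [ 95  48  37  54  51  57  89 116 124 127 129 132 135 136 134 130 125 118
  109 101  92  77  61  58  48  26  39  87 123]
 [107  57  40  57  54  49  69  92 100 105 110 118 122 123 121 115 107  98
   88  82  76  65  53  58  52  27  38  86 126]
 [118  65  38  53  54  41  52  70  78  83  88  95 100 103 100  95  89  81
   77  73  72  63  54  58  53  29  42  90 130]
 [128  74  36  49  54  41  47  61  68  69  71  75  78  83  82  81  77  74
  
[... 1644 characters left out ...]
 90  54  47  56  60  66  70  72  74  75  75  74
   74  74  72  71  73  89 116 134 132 114  92]
 [117 120 125 125 128 126 106  73  53  56  61  63  68  72  72  73  74  73
   75  75  76  82  93 109 127 136 134 116  92]
 [105 101 105 113 124 131 123  97  73  61  62  64  67  72  72  73  74  76
   78  82  91 106 119 128 135 136 127 108  84]
 [ 91  83  92 113 130 137 131 112  89  68  61  64  68  71  76  81  87  92
   96 104 114 126 135 137 136 128 112  90  75]
 [ 79  72  81 106 124 133 132 122 104  88  77  73  74  79  91 103 112 119
  124 127 131 136 137 133 125 111  92  78  82]
 [ 71  64  66  80 100 113 123 125 121 111 105  98  96  99 110 121 129 134
  136 136 134 132 126 115 103  88  76  79  99]]
```

Turn is about 40°, and the return torque is 0.218 N m against the 0.22 expected half-way. There was no click, and the hexagon's front edge agrees with the gripper's yaw. Handing in while still holding.

```bash
python3 r.py; python3 -c "
from plant import sign_off
print(sign_off())"
```

```text
36.65 [0.6211 0.0551 0.0514] psi -62.06 F [0.04 1.72 6.18] T [0.655 0.085 0.235] 0.04508570219199722
the job is handed in; nothing more can be done
None
```

The job is handed in at 36.7 s: short element in its pocket, long element in the seat, and the bowl pressed in, turned about 40° clockwise without clicking and still gripped there; I viewed 11 pictures, one over the limit of 10.

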